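# Change the dish on the microscope's light base

## Robot

A 7-joint arm with a two-finger parallel gripper is mounted at the origin on the work surface. World frame = base frame: x ahead of the robot, y to its left, z up, the work surface at z = 0. Lengths are in m, angles in rad, forces in N, time in s.
With the tool pointing down it reaches from about 0.4 to 0.85 m from the base axis. Payload 10.4 kg.
Tool frame: the origin (TCP) lies midway between the tips of the shut fingers; the grasp point (between the pads) lies 19 mm behind it; z points along the fingers, y is the direction in which the jaws open and shut (so a half turn about z gives the same grasp; the last joint's range is limited). The gripper opens to 85 mm and grips with 20 to 120 N. Pads are 22 mm wide; open, the fingers measure 114 mm over their backs; the gripper's body (76 mm by 85 mm) begins 54 mm behind the grasp point. The pads swing forward as they close: fully open they stand 13 mm farther back than shut.
Start: joints at [-1.303, 0.332, -0.065, 1.46, 0.022, 1.35, -0.088], TCP at [0.179, 0.599, 0.206] pointing down, gripper open.
Joint ranges: [-2.6, 2.6], [-0.5, 2.12], [-1.47, 1.34], [0.16, 2.42], [-1.27, 4.41], [0.06, 2.06], [-2.6, 2.6]. Speed limits (rad/s): [2.22, 2.22, 2.79, 2.79, 3.14, 3.14, 3.14].

## Interface

Orientations are given as a unit quaternion [x, y, z, w].
In Python, from workcell import manip, viewer gives the robot as it stands.
- The arm moves only by the tool move_arm, never from a script. Its argument "deltas" is a list of rows, each a list of 7 numbers: the shift along the tool's x, y, z in m, then the turn, a rotation vector about the tool's x, y, z in degrees, then the opening, from -1 (shut) to 1 (fully open). In form: [[dx, dy, dz, wx, wy, wz, gripper], ...]. A call has 1 to 10 rows; each row shifts and turns the commanded pose from where the row before left it, along the tool's axes as they then stand; what a row does not reach is not made up. A row lasts 1/8 s, in which the tool goes at most 62.5 mm and 10.7 degrees, less where a joint would pass 70% of its speed; a pose out of reach is approached as far as the arm can. A call with a gripper value outside its range is refused whole. The fingers move at their own pace and stop on an object; "force" is the grip in N (left out, the last holds). Time passes only in rows, so rows that do not move let the fingers close. It gives the time, the measured TCP pose, the force and the opening at its end, in the units of the state.
- manip.get_obs(): the state, without advancing time (a new reading comes with each control period).
- viewer.camera(name): name is "scene" or "top" or "wrist"; returns (picture, depth): 420x560x3 uint8, red, green, blue; 420x560 float32, m along the optical axis (not along the pixel's ray), 0 where there is no reading.
- viewer.calibration(name): a dict with "fx", "fy", "cx", "cy" (pixels), "R" (3x3) and "t" (3): a world point X has camera coordinates R X + t; the wrist camera has in their place "T_tool_cam" (4x4, takes a point from camera to tool coordinates, whose origin is the TCP and whose axes are the flange's). Camera axes: x right, y down, z forward; pixel columns grow to the right and rows downward; lengths in m; the calibration is good to about 2 mm. A picture is of the moment at which its call begins: read the wrist's pose just before it. calibration takes no time and is no camera call.
- manip.hand_in(): hands the job in, once; it reports no verdict.
The state is a dict: "clock": time; "joint_pos": joint angles; "joint_velocities": joint speeds; "tau": joint torques, N m; "position": TCP position; "ee_rot": TCP orientation; "ft_force": force on the tool from outside, world axes, zero at the start; "torque": the same for the moment, N m; "grip_width": opening from 0.0 (shut) to 1.0 (fully open).
Only numpy, scipy, OpenCV 4.12 (cv2) and the standard library are available. Lean on these libraries where they do the work, as an engineer would, in place of code of your own. Each camera call takes 0.05 s, during which the arm holds its last target.

## Task

The dish with the seeds, on the light base, has been examined, and the dish with the leaf, standing behind the two bottles in the bottle tray, is next. Stand both bottles aside on the empty steel tray, put the leaf dish on the middle of the light base's glass in place of the seed dish and the seed dish on the middle of the rear pad where the leaf dish stood, then put each bottle back on the pad it came from. Keep bottles and dishes upright throughout and do not disturb the flask or the beaker.

Things in the scene. Friction and masses are not known exactly. Their poses are not given: they have to be found in the camera images.
- round_bottle_mid (a point): Round brown glass bottle, 64 mm diameter, 150 mm high, 0.2 to 0.42 kg, on one of the two front pads of the bottle tray. This point is on its axis half-way up, 75 mm above its underside; z up. Body straight for 94 mm, then a shoulder to a neck 28 mm wide from 112 mm up; the round black screw cap to grip it by is 36 mm in diameter, 126 to 150 mm above the underside.
- square_bottle_mid (a point): White plastic bottle, square section 52 x 52 mm, 140 mm high, 0.17 to 0.35 kg, on the other front pad of the bottle tray. This point is on its axis half-way up, 70 mm above its underside; z up. Body straight for 94 mm, then a shoulder to a neck 28 mm wide from 103 mm up; the round grey screw cap to grip it by is 36 mm in diameter, 116 to 140 mm above the underside.
- leaf_dish_mid (a point): Clear lidded dish with a green leaf in it, the lid fixed, a plain disc 56 mm in diameter and 20 mm high, 45 g. This point is its centre, 10 mm above its underside; z is up. It starts on the rear pad of the bottle tray, with the two tall bottles about 10 mm from it.
- seed_dish_mid (a point): Clear lidded dish with three brown seeds in it, otherwise the same as the leaf dish: 56 mm in diameter, 20 mm high, 45 g; this point is its centre. It starts on the glass of the light base.
- rear_pad (a point): Middle of top of the rear rubber pad (67 mm wide) of the bottle tray, 7 mm above the bench; x to tray's rear, y left, z up. Fixed pale tray (forceps fixed along its front), 200 (x) x 250 mm (y), its middle 40 mm from here along -x; rim 18 mm high, 5 mm thick; floor 5 mm above the bench, pads 2 mm above the floor. The front pads (73 mm wide) are centred at (-48, 52) and (-48, -52) mm (x, y) from here.
- glass_plate (a point): The middle of the top of the round glass plate (100 mm in diameter) of the light base; z up. The light base is a fixed white box 200 mm (x) x 190 mm (y); its top is 40 mm above the bench, the glass stands 2 mm above it, so this point is 42 mm above the bench.
- steel_tray_in (a point): The middle of the floor of the steel tray, the empty side area; the tray is fixed, 220 mm (x) x 200 mm (y), floor 4 mm above the bench, rim 4 mm thick and 14 mm high above the bench; z up.
- flask_mid (a point): Stoppered conical flask, a bystander: 82 mm in diameter at the foot, 138 mm high; this point is on its axis 69 mm up. Loose.
- beaker_rim (a point): Small glass beaker, a bystander: 54 mm in diameter, 70 mm high; this point is the middle of its mouth, 70 mm up. Loose.

How it is judged:
On the way, in this order (a step that is already met when the one before it is completed fails the run):
1. both bottles stand upright and released on the steel tray (x of round_bottle_mid in the frame of steel_tray_in between -0.09 and 0.09 m and y of round_bottle_mid in the frame of steel_tray_in between -0.08 and 0.08 m and z of round_bottle_mid in the frame of steel_tray_in between 0.067 and 0.083 m and angle between each of round_bottle_mid, square_bottle_mid's own z axis and vertical below 0.1 rad and contact force between each of round_bottle, square_bottle and the fingers below 0.3 N and x of square_bottle_mid in the frame of steel_tray_in between -0.09 and 0.09 m and y of square_bottle_mid in the frame of steel_tray_in between -0.08 and 0.08 m and z of square_bottle_mid in the frame of steel_tray_in between 0.062 and 0.078 m), for 0.2 s.
2. the leaf dish lies released on the middle of the light base's glass (horizontal distance between leaf_dish_mid and glass_plate below 0.012 m and z of leaf_dish_mid in the frame of glass_plate between 0.005 and 0.015 m and angle between leaf_dish_mid's own z axis and vertical below 0.1 rad and contact force between leaf_dish and the fingers below 0.3 N), for 0.2 s.
At the end, for the whole second after the job is handed in: Leaf dish flat on the light base's glass and seed dish flat on the bottle tray's rear pad, each centred within 12 mm; each bottle upright within 14 mm of where it stood at the start; all four released and at rest (all of step 2 and horizontal distance between seed_dish_mid and rear_pad below 0.012 m and z of seed_dish_mid in the frame of rear_pad between 0.005 and 0.015 m and angle between each of seed_dish_mid, round_bottle_mid, square_bottle_mid's own z axis and vertical below 0.1 rad and contact force between seed_dish and the fingers below 0.3 N and distance of each of round_bottle_mid, square_bottle_mid from where it was at the start of the episode below 0.014 m and linear speed of each of round_bottle, square_bottle, leaf_dish, seed_dish below 0.02 m/s); the robot touches nothing.
It fails at once if a bottle is tipped by more than about 35 degrees (angle between any of round_bottle_mid, square_bottle_mid's own z axis and vertical above 0.6 rad).
It fails at once if a dish is tipped by more than about 35 degrees (angle between any of leaf_dish_mid, seed_dish_mid's own z axis and vertical above 0.6 rad).
It fails at once if the flask or the beaker is shifted by more than 20 mm (distance of any of flask_mid, beaker_rim from where it was at the start of the episode above 0.02 m).
It also fails if it takes over 141 s, if anything falls off the work surface, if the arm or the gripper's body presses on something with over 40 N, if the wrist force passes 120 N, or if a joint passes its speed limit or range.

## Working session

There is one attempt and no reset: what is moved stays moved. The work goes in short steps, Python scripts to look and compute and a tool call to move; the robot and the scene stay as the last step left them, time stands still between calls to the robot, and variables do not carry over. Pictures are saved under pics/ and viewed, and the job is handed in when it is done.

Besides the shell and the picture viewer there is one more tool, called after "Call:" as name([rows], argument=value, ...), one row to a line, values as JSON. move_arm: Moves the arm, as the interface text tells. Its arguments: {"type":"object","properties":{"deltas":{"type":"array"},"force":{"type":"number"}},"required":["deltas"]}

```bash
mkdir -p pics; ls
python3 - <<'E'
from workcell import manip, viewer
import cv2,numpy as np
o=manip.get_obs();print({k:np.round(v,3) for k,v in o.items()})
for n in ["scene","top"]:
    p,d=viewer.camera(n);cv2.imwrite(f"pics/{n}0.png",p[:,:,::-1]);np.save(f"pics/{n}0.npy",d)
for n in ["scene","top","wrist"]: print(n,viewer.calibration(n))
E
```

```text
pics
{'clock': np.float64(0.0), 'joint_pos': array([-1.303,  0.333, -0.065,  1.461,  0.022,  1.35 , -0.088]), 'joint_velocities': array([-0.001, -0.001, -0.   , -0.   ,  0.001, -0.001,  0.   ]), 'tau': array([-0.0000e+00, -6.2544e+01,  4.9000e-02, -3.9161e+01,  1.6000e-02,
        1.0000e-02, -0.0000e+00]), 'position': array([0.179, 0.598, 0.205]), 'ee_rot': array([ 0.145,  0.989, -0.001, -0.   ]), 'ft_force': array([ 0.257,  0.585, -0.834]), 'torque': array([-0.016,  0.024, -0.04 ]), 'grip_width': np.float64(1.0)}
scene {'fx': 420.75834004264897, 'fy': 420.75834004264897, 'cx': 283.78283663392625, 'cy': 215.32569892223768, 'R': array([[ 0.70418608,  0.71001175, -0.00229991],
       [ 0.48775062, -0.48609749, -0.72512658],
       [-0.51596637,  0.50950226, -0.68861175]]), 't': array([-0.41145639, -0.22620042,  1.21425504])}
top {'fx': 482.10266766389344, 'fy': 482.10266766389344, 'cx': 278.1457303313911, 'cy': 209.9735545834714, 'R': array([[ 0.01990736, -0.99974575, -0.01058894],
       [-0.98220374, -0.01757748, -0.18699423],
       [ 0.18676056,  0.01412306, -0.98230394]]), 't': array([-0.00584683,  0.5843529 ,  1.24134375])}
wrist {'fx': 365.0339955085344, 'fy': 365.0339955085344, 'cx': 283.6504294364611, 'cy': 208.32775466240972, 'T_tool_cam': array([[-4.85055207e-04, -9.55829117e-01, -2.93922546e-01,
         7.44435322e-02],
       [ 9.99999817e-01, -3.57519084e-04, -4.87638563e-04,
         3.88952565e-04],
       [ 3.61016218e-04, -2.93922729e-01,  9.55829116e-01,
        -1.68949484e-01],
       [ 0.00000000e+00,  0.00000000e+00,  0.00000000e+00,
         1.00000000e+00]])}
```

View pics/scene0.png

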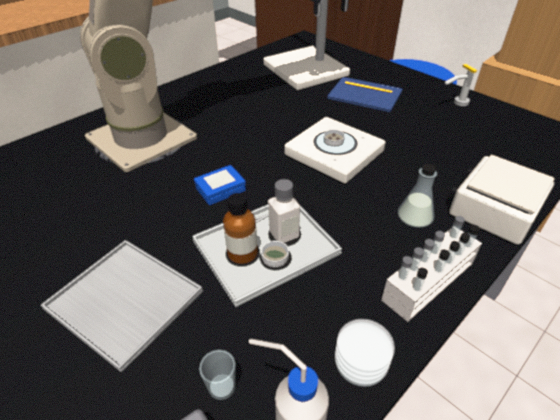

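View pics/top0.png

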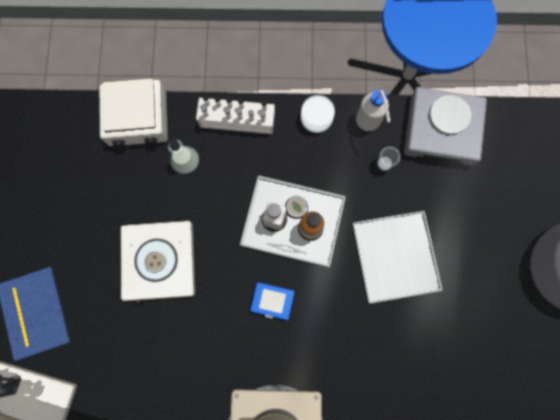

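```bash
cat > h.py <<'E'
import numpy as np, cv2
from workcell import manip, viewer
from scipy.spatial.transform import Rotation as Ro
def cam(n,o=None):
    c=viewer.calibration(n)
    if n=="wrist":
        o=o or manip.get_obs()
        T=np.eye(4);T[:3,:3]=Ro.from_quat(o["ee_rot"]).as_matrix();T[:3,3]=o["position"]
        W=T@c["T_tool_cam"];R=W[:3,:3].T;t=-R@W[:3,3]
    else: R,t=c["R"],c["t"]
    return c,R,t
def ray(C,u,v,z):
    c,R,t=C
    d=R.T@np.array([(u-c["cx"])/c["fx"],(v-c["cy"])/c["fy"],1]);o=-R.T@t
    return o+d*(z-o[2])/d[2]
def proj(C,X):
    c,R,t=C;p=R@np.array(X)+t
    return np.array([c["fx"]*p[0]/p[2]+c["cx"],c["fy"]*p[1]/p[2]+c["cy"]])
def crop(img,x0,y0,x1,y1,s,name):
    cv2.imwrite(name,cv2.resize(img[y0:y1,x0:x1],None,fx=s,fy=s,interpolation=cv2.INTER_CUBIC))
E
python3 - <<'E'
from h import *
i=cv2.imread("pics/top0.png")
crop(i,230,165,360,275,6,"pics/t_tray.png")
crop(i,110,210,210,310,6,"pics/t_light.png")
crop(i,340,195,460,310,5,"pics/t_steel.png")
E
```

```text
(no output)
```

View pics/t_tray.png

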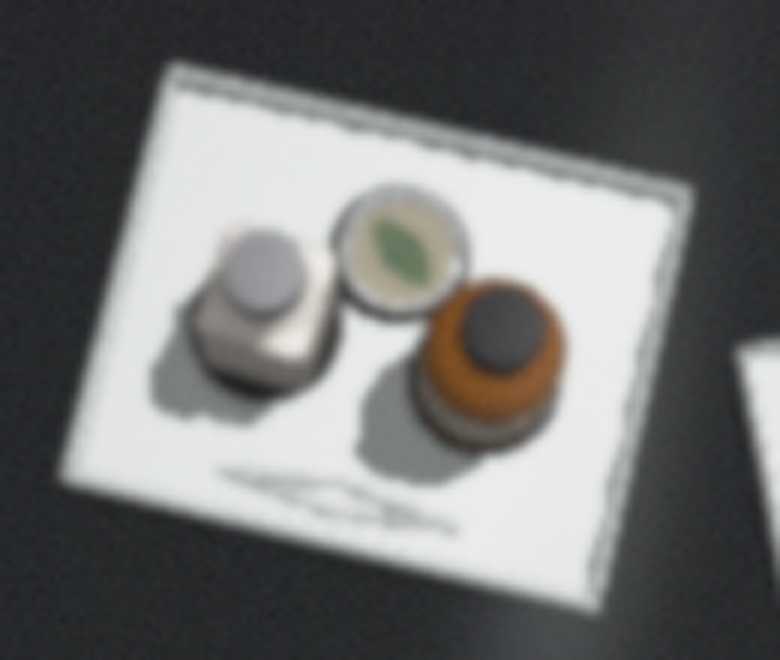

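View pics/t_light.png

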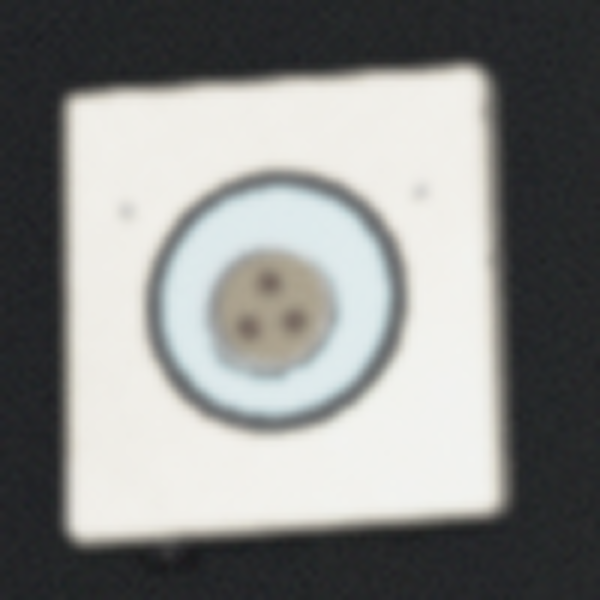

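View pics/t_steel.png

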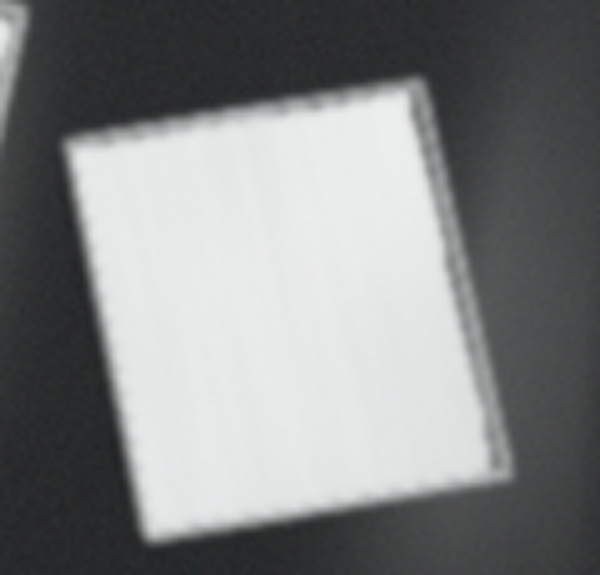

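Run:
```python
from h import *
C=cam("top")
f=lambda u,v,s,x0,y0,z:ray(C,(u+.5)/s-.5+x0,(v+.5)/s-.5+y0,z)[:2].round(4)
T=lambda u,v,z:f(u,v,6,230,165,z)
cs=np.array([T(172,66,.018),T(692,186,.018),T(600,610,.018),T(62,482,.018)])
print("tray corners",cs.tolist(),cs.mean(0), [np.linalg.norm(cs[i]-cs[i-1]).round(3) for i in range(4)])
# fwd x axis
xa=((cs[0]+cs[1])-(cs[2]+cs[3]));yaw=np.arctan2(xa[1],xa[0]);ya=(cs[0]+cs[3]-cs[1]-cs[2]);print("yaw",np.degrees(yaw),np.degrees(np.arctan2(ya[1],ya[0]))-90)
R=np.array([[np.cos(yaw),-np.sin(yaw)],[np.sin(yaw),np.cos(yaw)]])
m=cs.mean(0);rp=m+R@[.04,0]
print("rear pad",rp,"padL",rp+R@[-.048,.052],"padR",rp+R@[-.048,-.052])
print("leaf",T(401,250,.027),"sqcap",T(264,274,.147),"rdcap",T(503,330,.157))
L=lambda u,v,z:f(u,v,6,110,210,z)
print("glass",L(277,300,.042),"seed",L(270,310,.062), "box",np.mean([L(66,92,.04),L(490,66,.04),L(505,515,.04),L(70,545,.04)],axis=0))
S=lambda u,v,z:f(u,v,5,340,195,z)
s=np.array([S(64,142,.014),S(424,78,.014),S(512,476,.014),S(148,542,.014)]);print("steel",s.tolist(),s.mean(0))
print("flask stopper",ray(C,176,145,.138)[:2],"beaker",ray(C,391,156,.07)[:2])
S=cam("scene")
print("scene", "sqcap",ray(S,284,187,.147),"rdcap",ray(S,237,202,.157))
print("flask",ray(S,429,170,.138),"beaker",ray(S,217,368,.07))
d=np.load("pics/top0.npy")
for u,v in [(274,210),(313,219),(155,261)]:
  z=d[v,u];c,RR,t=C;print((RR.T@(np.array([(u-c['cx'])/c['fx']*z,(v-c['cy'])/c['fy']*z,z])-t)).round(4))
```

```text
tray corners [[0.6887, 0.0635], [0.6354, -0.179], [0.439, -0.1364], [0.4924, 0.1082]] [ 0.563875 -0.035925] [np.float64(0.201), np.float64(0.248), np.float64(0.201), np.float64(0.25)]
yaw -12.533442165140196 -12.355573656901043
rear pad [ 0.60292178 -0.04460538] padL [0.56735013 0.01657189] padR [ 0.54478115 -0.08494974]
leaf [ 0.601  -0.0444] sqcap [0.566  0.0153] rdcap [ 0.5425 -0.0836]
glass [0.4461 0.3297] seed [0.4401 0.3271] box [0.445775 0.327625]
steel [[0.5593, -0.1996], [0.5988, -0.3988], [0.3822, -0.4379], [0.3435, -0.2425]] [ 0.47095 -0.3197 ]
flask stopper [0.73489477 0.27157205] beaker [ 0.73577936 -0.29768626]
scene sqcap [0.57725513 0.00805945 0.147     ] rdcap [ 0.55543321 -0.09187237  0.157     ]
flask [0.74270382 0.26732297 0.138     ] beaker [ 0.74174912 -0.29719176  0.07      ]
[0.5667 0.0142 0.1466]
[ 0.5437 -0.0825  0.1582]
[0.4406 0.3257 0.0636]
```

Run:
```python
from h import *
o=manip.get_obs();p,d=viewer.camera("wrist")
cv2.imwrite("pics/w0.png",p[:,:,::-1])
for n in ["scene","top"]:
  print(n,proj(cam(n),o["position"]),proj(cam(n),[.179,.599,.4]))
a=cv2.imread("pics/scene0.png");b=cv2.imread("pics/top0.png")
x=cv2.resize(a[0:100,230:390],None,fx=4,fy=4);y=cv2.resize(b[350:420,0:160],None,fx=4,fy=4)
cv2.imwrite("pics/c0.png",cv2.resize(np.vstack([x,y]),None,fx=.85,fy=.85))
```

```text
scene [329.30504147  25.9443122 ] [334.55614081 -47.77192075]
top [  9.50160749 370.23268546] [-49.65945823 384.99229268]
```

View pics/c0.png

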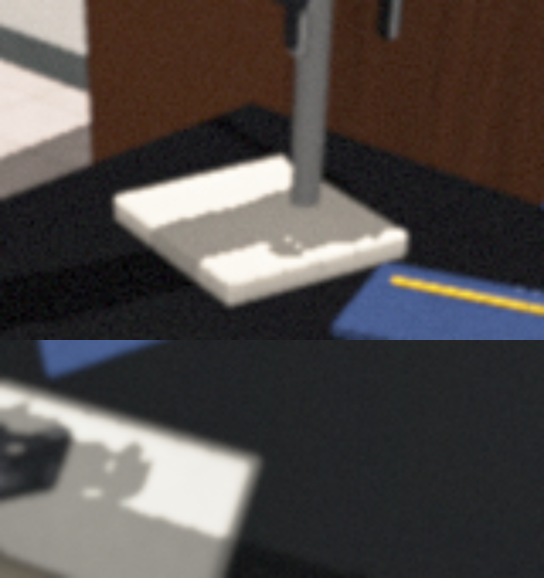

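View pics/w0.png

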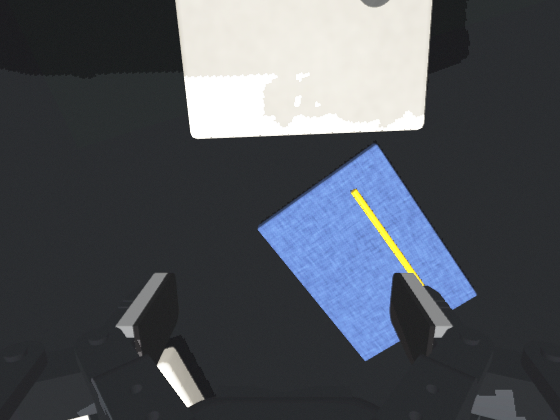

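```bash
cat >> h.py <<'E'
def need(target,jaw=None,o=None):
    "tool-frame delta to reach target TCP; jaw=world deg of tool y"
    o=o or manip.get_obs();Rm=Ro.from_quat(o["ee_rot"])
    d=np.array(target)-o["position"]
    out=[(Rm.inv().apply(d)*1000).round(1).tolist()]
    if jaw is not None:
        j=np.radians(jaw);y=np.array([np.cos(j),np.sin(j),0]);z=np.array([0,0,-1.]);x=np.cross(y,z)
        Rt=Ro.from_matrix(np.array([x,y,z]).T)
        rv=np.degrees((Rm.inv()*Rt).as_rotvec());out.append(rv.round(2).tolist())
        out.append(("after turn",(Rt.inv().apply(d)*1000).round(1).tolist()))
    return out
def st():
    o=manip.get_obs();print("t",round(float(o["clock"]),2),"p",o["position"].round(4),"f",o["ft_force"].round(1),"w",round(float(o["grip_width"])*85,1),"q",o["joint_pos"].round(2));return o
E
python3 - <<'E'
from h import *
S=cam("scene");print(ray(S,320,60,.02));
o=manip.get_obs();print(need([.52,.10,.29],30))
E
```

```text
[0.0440599  0.72333205 0.02      ]
[[-469.5, -379.9, -84.2], [-0.06, 0.03, 43.34], ('after turn', [-602.1, 46.0, -84.7])]
```

Call:
move_arm([
  [0,0,-0.017,0,0,8.67,1],
  [0,0,-0.017,0,0,8.67,1],
  [0,0,-0.017,0,0,8.67,1],
  [0,0,-0.017,0,0,8.67,1],
  [0,0,-0.017,0,0,8.66,1],
  [-0.04,0.003,0,0,0,0,1],
  [-0.04,0.003,0,0,0,0,1],
  [-0.04,0.003,0,0,0,0,1],
  [-0.04,0.003,0,0,0,0,1],
  [-0.04,0.003,0,0,0,0,1],
], force=40)

```text
clock: 1.4
position: [0.2928, 0.4318, 0.2907]
ee_rot: [0.5, 0.866, -0.0, -0.0]
ft_force: [-0.2, -0.2, -0.2]
grip_width: 0.999
```

Call:
move_arm([
  [-0.04,0.003,0,0,0,0,1],
  [-0.04,0.003,0,0,0,0,1],
  [-0.04,0.003,0,0,0,0,1],
  [-0.04,0.003,0,0,0,0,1],
  [-0.04,0.003,0,0,0,0,1],
  [-0.04,0.003,0,0,0,0,1],
  [-0.04,0.003,0,0,0,0,1],
  [-0.04,0.003,0,0,0,0,1],
  [-0.04,0.003,0,0,0,0,1],
  [-0.04,0.003,0,0,0,0,1],
])

```text
clock: 2.65
position: [0.5186, 0.1005, 0.2908]
ee_rot: [0.5, 0.866, 0.0, -0.0]
ft_force: [-0.5, -0.7, -0.0]
grip_width: 1.0
```

Run:
```python
from h import *
o=st();print(o["ee_rot"])
p,d=viewer.camera("wrist");cv2.imwrite("pics/w1.png",p[:,:,::-1])
print(need([.543,-.083,.22],30))
W=cam("wrist",o)
for n,X in dict(sq=[.566,.015,.147],rd=[.543,-.083,.157],leaf=[.601,-.044,.027]).items(): print(n,proj(W,X))
```

```text
t 2.65 p [0.5186 0.1005 0.2908] f [-0.5 -0.7 -0. ] w 85.0 q [-0.78  0.07  0.54  1.6  -0.04  1.47  0.28]
[ 4.99913228e-01  8.66075489e-01  4.25929669e-05 -9.61505030e-05]
[[-165.6, -68.8, 71.2], [-0.0, 0.13, -0.33], ('after turn', [-165.3, -69.7, 70.8])]
sq [281.34171776 284.54566126]
rd [211.89878065 355.72176436]
leaf [282.67913616 286.13003322]
```

View pics/w1.png

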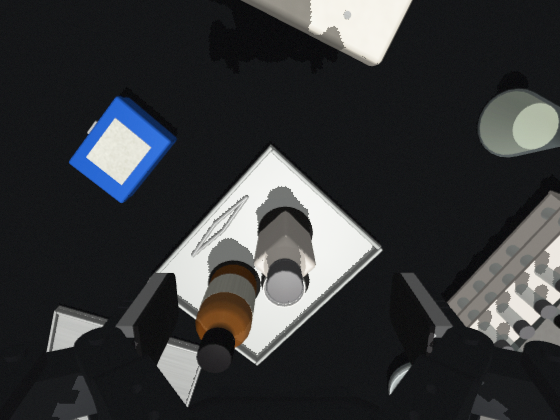

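Call:
move_arm([
  [-0.0275,-0.0115,0,0,0,0,1],
  [-0.0275,-0.0115,0,0,0,0,1],
  [-0.0275,-0.0115,0,0,0,0,1],
  [-0.0275,-0.0115,0.02,0,0,0,1],
  [-0.0275,-0.0115,0.02,0,0,0,1],
  [-0.0275,-0.0115,0.03,0,0,0,1],
  [0,0,0,0,0,0,1],
])

```text
clock: 3.58
position: [0.5393, -0.078, 0.2188]
ee_rot: [0.502, 0.865, -0.001, -0.001]
ft_force: [-0.4, 0.6, 1.1]
grip_width: 0.999
```

Run:
```python
from h import *
o=st()
p,d=viewer.camera("wrist");cv2.imwrite("pics/w2.png",p[:,:,::-1])
W=cam("wrist",o)
for n,X in dict(sq=[.566,.015,.147],rd=[.543,-.083,.157],leaf=[.601,-.044,.027]).items(): print(n,proj(W,X))
```

```text
t 3.58 p [ 0.5393 -0.078   0.2188] f [-0.4  0.6  1.1] w 84.9 q [-0.56  0.16  0.69  1.68 -0.11  1.34  0.68]
sq [392.17452426 108.10514326]
rd [284.20116574 222.61191627]
leaf [353.94302944 175.14072067]
```

View pics/w2.png

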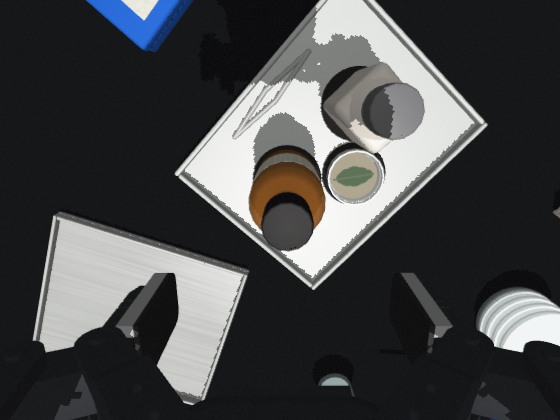

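Run:
```python
from h import *
i=cv2.imread("pics/w2.png");crop(i,235,60,435,270,3.5,"pics/w2c.png")
o=st();W=cam("wrist",o)
print(ray(W,288,226,.157),ray(W,395,111,.147),ray(W,355,175,.027))
```

```text
t 3.62 p [ 0.5401 -0.0764  0.2201] f [0.2 1.  0.3] w 84.9 q [-0.56  0.16  0.69  1.68 -0.11  1.34  0.67]
[ 0.54756576 -0.08245692  0.157     ] [0.56968875 0.01637965 0.147     ] [ 0.60327779 -0.04150445  0.027     ]
```

View pics/w2c.png

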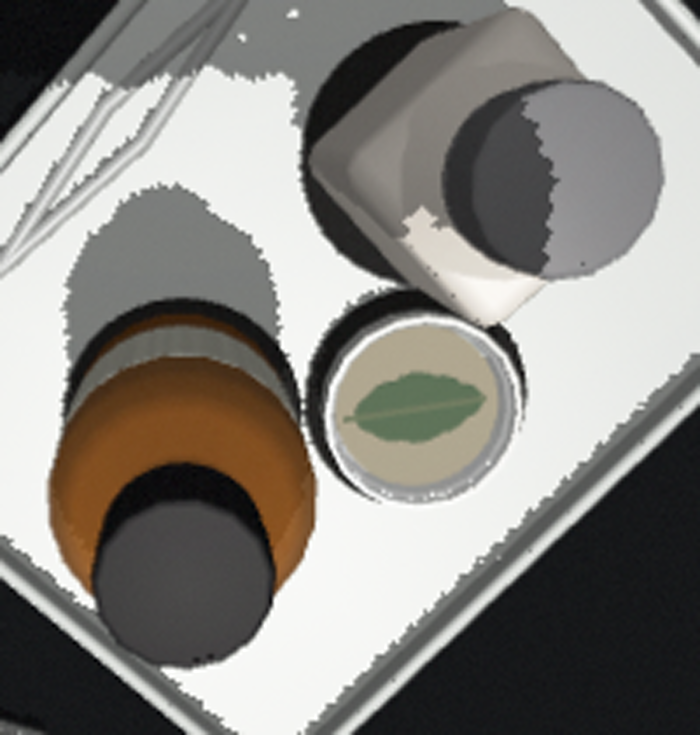

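Run:
```python
from h import *
o=st();print(need([.545,-.083,.126],30,o))
```

```text
t 3.62 p [ 0.5401 -0.0764  0.2201] f [0.2 1.  0.3] w 84.9 q [-0.56  0.16  0.69  1.68 -0.11  1.34  0.67]
[[-8.2, 1.1, 94.1], [-0.11, -0.05, -0.12], ('after turn', [-8.2, 0.9, 94.1])]
```

Call:
move_arm([
  [-0.008,0.001,0.01,0,0,0,1],
  [0,0,0.02,0,0,0,1],
  [0,0,0.02,0,0,0,1],
  [0,0,0.02,0,0,0,1],
  [0,0,0,0,0,0,1],
  [0,0,0,0,0,0,1],
])

```text
clock: 4.38
position: [0.5464, -0.0819, 0.1518]
ee_rot: [0.5, 0.866, 0.0, 0.0]
ft_force: [0.4, 0.0, 0.0]
grip_width: 1.0
```

Run:
```python
from h import *
o=st();print(need([.545,-.083,.126],30,o))
p,d=viewer.camera("wrist");cv2.imwrite("pics/w3.png",p[:,:,::-1])
```

```text
t 4.38 p [ 0.5464 -0.0819  0.1518] f [0.4 0.  0. ] w 85.0 q [-0.53  0.24  0.69  1.76 -0.16  1.2   0.73]
[[-0.2, -1.8, 25.8], [0.06, 0.03, 0.03], ('after turn', [-0.2, -1.8, 25.8])]
```

View pics/w3.png

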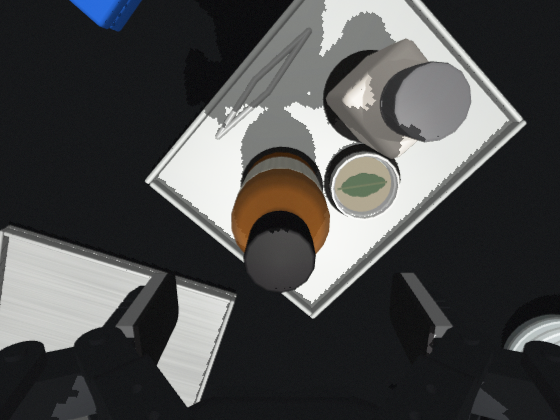

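Run:
```python
from h import *
o=st();W=cam("wrist",o);print(ray(W,280,258,.157),ray(W,433,100,.147),ray(W,363,185,.027))
```

```text
t 4.42 p [ 0.5465 -0.082   0.1519] f [-0.3 -0.5  0.8] w 84.9 q [-0.53  0.24  0.69  1.76 -0.16  1.2   0.73]
[ 0.54599308 -0.08344243  0.157     ] [0.56952991 0.0157494  0.147     ] [ 0.60163359 -0.04496079  0.027     ]
```

Consistent: round (0.5455,-0.083), square (0.569,0.0155), leaf (0.602,-0.0445). Descend and grip.

Call:
move_arm([
  [-0.001,-0.0015,0.013,0,0,0,1],
  [0,0,0.013,0,0,0,1],
  [0,0,0,0,0,0,0.3],
  [0,0,0,0,0,0,-0.1],
  [0,0,0,0,0,0,-0.3],
  [0,0,0,0,0,0,-0.5],
  [0,0,0,0,0,0,-0.8],
  [0,0,0,0,0,0,-1],
  [0,0,0,0,0,0,-1],
  [0,0,0,0,0,0,-1],
], force=40)

```text
clock: 5.68
position: [0.5453, -0.0839, 0.1255]
ee_rot: [0.5, 0.866, 0.0, 0.0]
ft_force: [-0.9, 0.4, 5.5]
grip_width: 0.39
```

Run:
```python
from h import *
o=st()
p,d=viewer.camera("wrist");cv2.imwrite("pics/w4.png",p[:,:,::-1])
```

```text
t 5.67 p [ 0.5453 -0.0839  0.1255] f [-0.9  0.4  5.5] w 33.2 q [-0.52  0.26  0.68  1.79 -0.18  1.15  0.75]
```

View pics/w4.png

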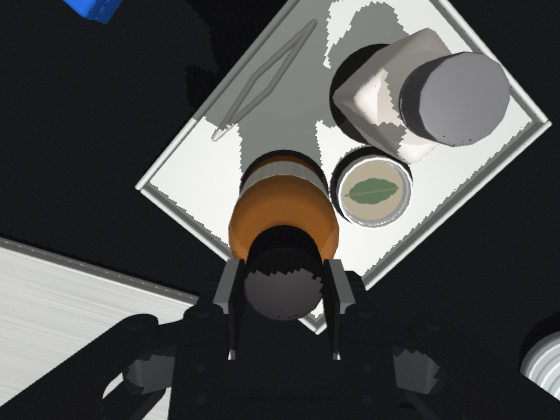

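Call:
move_arm([
  [0,0,-0.008,0,0,0,-1],
  [0,0,-0.016,0,0,0,-1],
  [0,0,-0.016,0,0,0,-1],
  [0,0,-0.02,0,0,0,-1],
  [0,0,0,0,0,0,-1],
  [0,0,0,0,0,0,-1],
])

```text
clock: 6.48
position: [0.5447, -0.0836, 0.1845]
ee_rot: [0.5, 0.866, 0.0, -0.0]
ft_force: [-0.8, 0.9, -1.8]
grip_width: 0.391
```

Run:
```python
from h import *
o=st();print(need([.527,-.344,.1855],30,o))
p,d=viewer.camera("wrist");cv2.imwrite("pics/w5.png",p[:,:,::-1])
```

```text
t 6.47 p [ 0.5447 -0.0836  0.1845] f [-0.8  0.9 -1.8] w 33.3 q [-0.54  0.2   0.7   1.72 -0.14  1.27  0.71]
[[-216.6, -145.6, -1.0], [-0.01, -0.02, 0.01], ('after turn', [-216.6, -145.5, -1.0])]
```

View pics/w5.png

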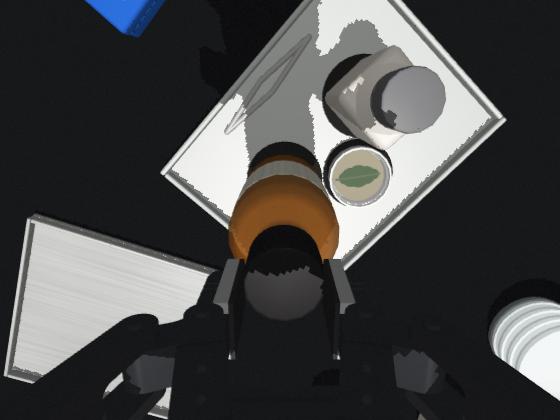

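Call:
move_arm([
  [-0.012,-0.008,0,0,0,0,-1],
  [-0.024,-0.016,0,0,0,0,-1],
  [-0.028,-0.019,0,0,0,0,-1],
  [-0.029,-0.02,0,0,0,0,-1],
  [-0.029,-0.02,0,0,0,0,-1],
  [-0.029,-0.02,0,0,0,0,-1],
  [-0.028,-0.019,0,0,0,0,-1],
  [-0.024,-0.016,0,0,0,0,-1],
  [-0.013,-0.008,0,0,0,0,-1],
  [0,0,0,0,0,0,-1],
])

```text
clock: 7.78
position: [0.5258, -0.345, 0.1845]
ee_rot: [0.501, 0.866, -0.0, -0.0]
ft_force: [0.5, 0.7, -2.8]
grip_width: 0.389
```

Run:
```python
from h import *
o=st();print(need([.527,-.344,.1235],30,o))
for n in ["scene"]:
  p,d=viewer.camera(n);cv2.imwrite("pics/s6.png",p[:,:,::-1])
```

```text
t 7.78 p [ 0.5258 -0.345   0.1845] f [ 0.5  0.7 -2.8] w 33.0 q [-0.08  0.43  0.79  1.51 -0.31  1.32  1.26]
[[0.3, 1.7, 61.0], [-0.05, -0.01, -0.12], ('after turn', [0.3, 1.6, 61.0])]
```

View pics/s6.png

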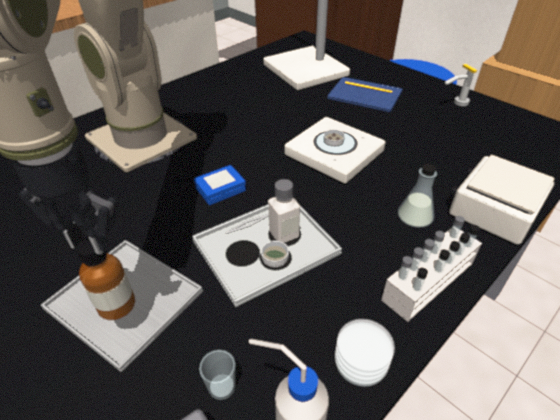

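Call:
move_arm([
  [0,0,0.015,0,0,0,-1],
  [0,0,0.018,0,0,0,-1],
  [0,0,0.015,0,0,0,-1],
  [0,0,0.006,0,0,0,-1],
  [0,0,0.004,0,0,0,-1],
  [0,0,0.002,0,0,0,-1],
  [0,0,0,0,0,0,-1],
  [0,0,0,0,0,0,-1],
])

```text
clock: 8.82
position: [0.5266, -0.344, 0.1252]
ee_rot: [0.5, 0.866, 0.0, 0.0]
ft_force: [0.1, 0.8, -2.2]
grip_width: 0.385
```

Call:
move_arm([
  [0,0,0.002,0,0,0,-1],
  [0,0,0.001,0,0,0,-1],
  [0,0,0,0,0,0,-1],
  [0,0,0,0,0,0,-1],
])

```text
clock: 9.32
position: [0.5268, -0.3442, 0.1226]
ee_rot: [0.5, 0.866, 0.0, 0.001]
ft_force: [-1.8, 0.1, 6.4]
grip_width: 0.39
```

Contact (force now +6 N). Release and rise.

Call:
move_arm([
  [0,0,0,0,0,0,-0.1],
  [0,0,0,0,0,0,0.2],
  [0,0,0,0,0,0,0.6],
  [0,0,0,0,0,0,1],
  [0,0,0,0,0,0,1],
  [0,0,-0.02,0,0,0,1],
  [0,0,-0.03,0,0,0,1],
  [0,0,-0.03,0,0,0,1],
  [0,0,0,0,0,0,1],
])

```text
clock: 10.45
position: [0.5276, -0.345, 0.2057]
ee_rot: [0.5, 0.866, 0.0, 0.003]
ft_force: [0.3, -0.6, -0.2]
grip_width: 1.004
```

Run:
```python
from h import *
o=st();print(need([.569,.0155,.205],30,o))
p,d=viewer.camera("wrist");cv2.imwrite("pics/w7.png",p[:,:,::-1])
```

```text
t 10.45 p [ 0.5276 -0.345   0.2057] f [ 0.3 -0.6 -0.2] w 85.3 q [-0.08  0.42  0.79  1.49 -0.3   1.36  1.25]
[[291.6, 216.0, 0.1], [0.17, 0.25, -0.02], ('after turn', [291.5, 216.2, 0.7])]
```

View pics/w7.png

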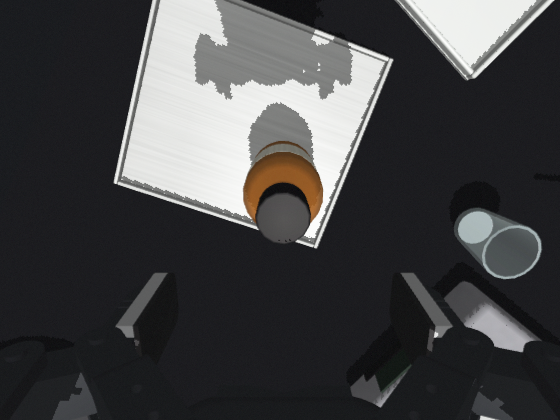

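Call:
move_arm([
  [0.02,0.015,0,0,0,0,1],
  [0.036,0.027,0,0,0,0,1],
  [0.038,0.028,0,0,0,0,1],
  [0.038,0.028,0,0,0,0,1],
  [0.038,0.028,0,0,0,0,1],
  [0.038,0.028,0,0,0,0,1],
  [0.038,0.028,0,0,0,0,1],
  [0.03,0.022,0,0,0,0,1],
  [0.0155,0.012,0,0,0,0,1],
  [0,0,0,0,0,0,1],
])

```text
clock: 11.75
position: [0.5677, 0.0172, 0.2016]
ee_rot: [0.499, 0.866, -0.0, -0.0]
ft_force: [1.1, -0.5, 0.1]
grip_width: 1.002
```

Call:
move_arm([
  [0,0,0.02,0,0,0,1],
  [0,0,0.03,0,0,0,1],
  [0,0,0.015,0,0,0,1],
  [0,0,0,0,0,0,1],
  [0,0,0,0,0,0,1],
])

```text
clock: 12.38
position: [0.5684, 0.016, 0.1379]
ee_rot: [0.5, 0.866, 0.0, 0.001]
ft_force: [-0.2, -0.4, 0.4]
grip_width: 1.003
```

Run:
```python
from h import *
o=st();print(need([.569,.0155,.116],30,o))
p,d=viewer.camera("wrist");cv2.imwrite("pics/w8.png",p[:,:,::-1])
print(proj(cam("wrist",o),[.569,.0155,.147]))
```

```text
t 12.38 p [0.5684 0.016  0.1379] f [-0.2 -0.4  0.4] w 85.3 q [-0.65  0.29  0.65  1.73 -0.19  1.18  0.57]
[[-0.7, 0.2, 21.9], [0.07, 0.03, -0.04], ('after turn', [-0.7, 0.3, 21.9])]
[282.88154669 260.95911401]
```

View pics/w8.png

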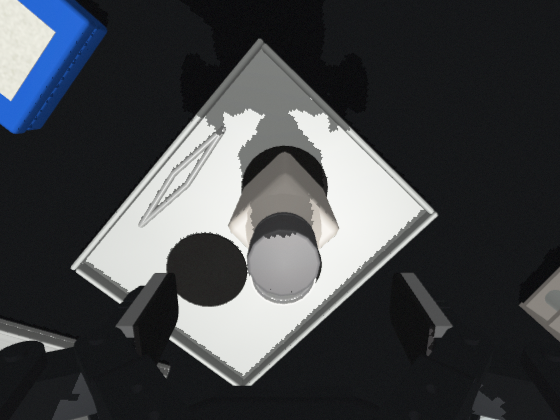

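Call:
move_arm([
  [-0.0005,0.0005,0.011,0,0,0,1],
  [0,0,0.011,0,0,0,1],
  [0,0,0,0,0,0,0.3],
  [0,0,0,0,0,0,-0.1],
  [0,0,0,0,0,0,-0.3],
  [0,0,0,0,0,0,-0.5],
  [0,0,0,0,0,0,-0.8],
  [0,0,0,0,0,0,-1],
  [0,0,0,0,0,0,-1],
  [0,0,0,0,0,0,-1],
], force=40)

```text
clock: 13.68
position: [0.5689, 0.0164, 0.1155]
ee_rot: [0.5, 0.866, 0.0, 0.0]
ft_force: [-2.1, -0.8, 5.4]
grip_width: 0.391
```

Run:
```python
from h import *
o=st();print(need([.416,-.300,.185],30,o))
```

```text
t 13.68 p [0.5689 0.0164 0.1155] f [-2.1 -0.8  5.4] w 33.3 q [-0.65  0.31  0.64  1.76 -0.21  1.14  0.58]
[[-197.6, -290.5, -69.8], [0.05, 0.01, -0.01], ('after turn', [-197.5, -290.6, -69.5])]
```

Call:
move_arm([
  [0,0,-0.008,0,0,0,-1],
  [0,0,-0.016,0,0,0,-1],
  [0,0,-0.022,0,0,0,-1],
  [0,0,-0.016,0,0,0,-1],
  [0,0,-0.008,0,0,0,-1],
  [-0.008,-0.0115,0,0,0,0,-1],
  [-0.016,-0.024,0,0,0,0,-1],
  [-0.0205,-0.03,0,0,0,0,-1],
  [-0.0205,-0.03,0,0,0,0,-1],
  [-0.0205,-0.03,0,0,0,0,-1],
])

```text
clock: 14.92
position: [0.5002, -0.1234, 0.1842]
ee_rot: [0.501, 0.865, -0.0, -0.001]
ft_force: [0.7, -0.4, -2.1]
grip_width: 0.389
```

Call:
move_arm([
  [-0.0205,-0.03,0,0,0,0,-1],
  [-0.0205,-0.03,0,0,0,0,-1],
  [-0.0205,-0.03,0,0,0,0,-1],
  [-0.0205,-0.03,0,0,0,0,-1],
  [-0.016,-0.024,0,0,0,0,-1],
  [-0.0145,-0.021,0,0,0,0,-1],
  [0,0,0,0,0,0,-1],
  [0,0,0,0,0,0,-1],
])

```text
clock: 15.92
position: [0.4148, -0.3004, 0.1844]
ee_rot: [0.5, 0.866, 0.0, -0.001]
ft_force: [0.2, 0.8, -3.6]
grip_width: 0.388
```

Run:
```python
from h import *
o=st();print(need([.416,-.300,.1125],30,o))
p,d=viewer.camera("wrist");cv2.imwrite("pics/w9.png",p[:,:,::-1])
```

```text
t 15.93 p [ 0.4148 -0.3004  0.1844] f [ 0.2  0.8 -3.6] w 33.0 q [-0.31  0.11  0.92  1.82 -0.09  1.25  1.16]
[[-0.3, 1.3, 71.9], [-0.0, -0.07, -0.07], ('after turn', [-0.3, 1.3, 71.9])]
```

View pics/w9.png

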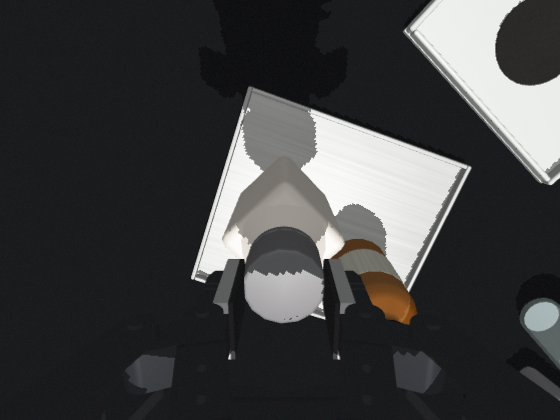

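Call:
move_arm([
  [0,0,0.015,0,0,0,-1],
  [0,0,0.018,0,0,0,-1],
  [0,0,0.018,0,0,0,-1],
  [0,0,0.01,0,0,0,-1],
  [0,0,0.005,0,0,0,-1],
  [0,0,0.003,0,0,0,-1],
  [0,0,0.002,0,0,0,-1],
  [0,0,0,0,0,0,-1],
  [0,0,0,0,0,0,-1],
])

```text
clock: 17.1
position: [0.4161, -0.3004, 0.1141]
ee_rot: [0.5, 0.866, 0.0, 0.0]
ft_force: [0.5, 0.6, -2.7]
grip_width: 0.392
```

Call:
move_arm([
  [0,0,0.0015,0,0,0,-1],
  [0,0,0.001,0,0,0,-1],
  [0,0,0,0,0,0,-1],
  [0,0,0,0,0,0,-1],
])

```text
clock: 17.6
position: [0.4166, -0.3011, 0.1125]
ee_rot: [0.5, 0.866, 0.0, 0.001]
ft_force: [-1.1, 0.1, 8.9]
grip_width: 0.387
```

Call:
move_arm([
  [0,0,0,0,0,0,-0.1],
  [0,0,0,0,0,0,0.2],
  [0,0,0,0,0,0,0.6],
  [0,0,0,0,0,0,1],
  [0,0,0,0,0,0,1],
  [0,0,-0.02,0,0,0,1],
  [0,0,-0.03,0,0,0,1],
  [0,0,-0.04,0,0,0,1],
  [0,0,-0.03,0,0,0,1],
  [0,0,0,0,0,0,1],
])

```text
clock: 18.85
position: [0.4169, -0.3009, 0.2333]
ee_rot: [0.5, 0.866, 0.001, 0.002]
ft_force: [0.9, -0.3, -0.4]
grip_width: 1.003
```

Run:
```python
from h import *
o=st();print(need([.440,.327,.23],30,o))
for n in ["top","scene"]:
  p,d=viewer.camera(n);cv2.imwrite(f"pics/{n}10.png",p[:,:,::-1])
C=cam("top")
```

```text
t 18.85 p [ 0.4169 -0.3009  0.2333] f [ 0.9 -0.3 -0.4] w 85.2 q [-0.34  0.06  0.92  1.75 -0.05  1.35  1.12]
[[532.3, 334.0, 2.9], [0.16, 0.14, -0.0], ('after turn', [532.3, 334.0, 3.3])]
```

View pics/scene10.png

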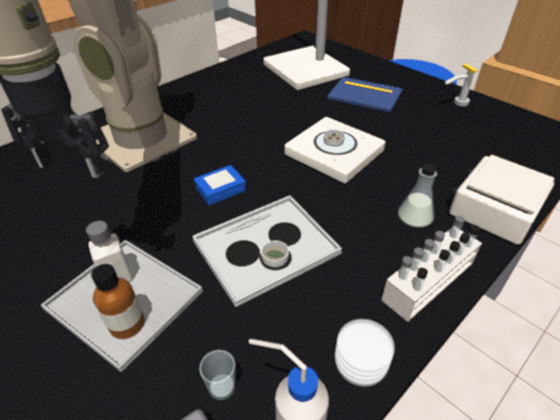

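View pics/top10.png

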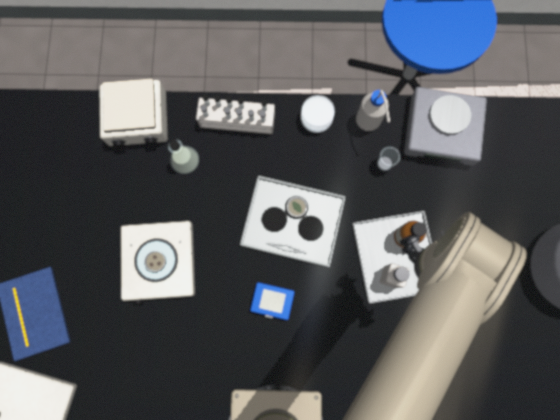

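Call:
move_arm([
  [0.02,0.0125,0,0,0,0,1],
  [0.037,0.0235,0,0,0,0,1],
  [0.037,0.0235,0,0,0,0,1],
  [0.037,0.0235,0,0,0,0,1],
  [0.037,0.0235,0,0,0,0,1],
  [0.037,0.0235,0,0,0,0,1],
  [0.037,0.0235,0,0,0,0,1],
  [0.037,0.0235,0,0,0,0,1],
  [0.037,0.0235,0,0,0,0,1],
  [0.037,0.0235,0,0,0,0,1],
])

```text
clock: 20.2
position: [0.4327, 0.1186, 0.2301]
ee_rot: [0.5, 0.866, -0.001, -0.001]
ft_force: [0.7, 0.6, -1.3]
grip_width: 1.0
```

Call:
move_arm([
  [0.037,0.0235,0,0,0,0,1],
  [0.037,0.0235,0,0,0,0,1],
  [0.037,0.0235,0,0,0,0,1],
  [0.037,0.0235,0,0,0,0,1],
  [0.02,0.0125,0,0,0,0,1],
  [0.011,0.003,0.03,0,0,0,1],
  [0,0,0.03,0,0,0,1],
  [0,0,0.02,0,0,0,1],
  [0,0,0,0,0,0,1],
  [0,0,0,0,0,0,1],
])

```text
clock: 21.45
position: [0.4392, 0.327, 0.1521]
ee_rot: [0.5, 0.866, 0.0, 0.0]
ft_force: [-0.1, 0.5, 1.1]
grip_width: 0.994
```

Run:
```python
from h import *
o=st();print(need([.440,.327,.15],30,o))
p,d=viewer.camera("wrist");cv2.imwrite("pics/w11.png",p[:,:,::-1])
W=cam("wrist",o);print(proj(W,[.440,.327,.062]),proj(W,[.446,.3285,.042]))
```

```text
t 21.45 p [0.4392 0.327  0.1521] f [-0.1  0.5  1.1] w 84.5 q [-0.9   0.2   0.2   1.75 -0.04  1.2  -0.17]
[[-0.4, 0.7, 2.1], [0.04, -0.0, -0.04], ('after turn', [-0.4, 0.7, 2.1])]
[283.72901189 202.49872242] [291.22957741 197.51164712]
```

View pics/w11.png

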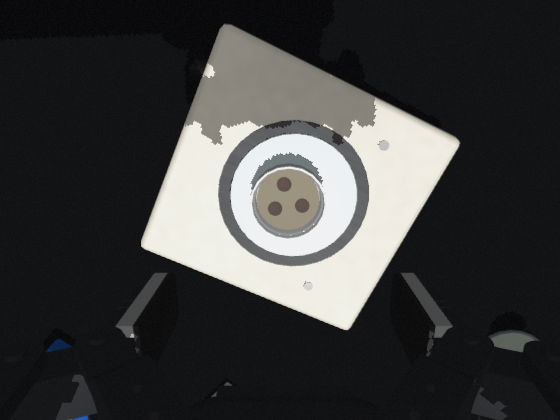

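Run:
```python
from h import *
o=st();W=cam("wrist",o)
print("seed",ray(W,288,200,.062),"glass",ray(W,294,193,.042))
print("glass edges",np.linalg.norm(ray(W,219,193,.042)-ray(W,369,193,.042)))
cs=[ray(W,u,v,.04) for u,v in [(226,25),(460,143),(348,329),(143,245)]];print("box",np.mean(cs,axis=0))
i=cv2.imread("pics/w11.png");crop(i,210,110,380,275,4,"pics/w11c.png")
C=cam("top");print("pads",ray(C,274,219,.007),ray(C,311,229,.007))
```

```text
t 21.5 p [0.4393 0.3272 0.1524] f [-0.1  0.3  0.6] w 85.0 q [-0.9   0.2   0.2   1.75 -0.04  1.2  -0.17]
seed [0.44194871 0.33045826 0.062     ] glass [0.4462199  0.33302383 0.042     ]
glass edges 0.11858179984621359
box [0.44830902 0.33070002 0.04      ]
pads [0.56774764 0.01691508 0.007     ] [ 0.54153221 -0.0860981   0.007     ]
```

View pics/w11c.png

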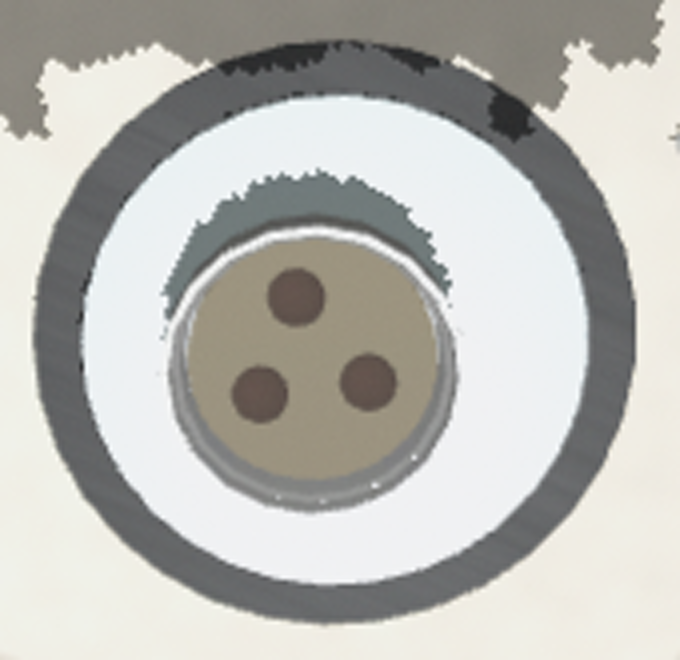

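Run:
```python
from h import *
o=st();print(need([.4415,.329,.041],30,o))
```

```text
t 21.5 p [0.4393 0.3272 0.1524] f [-0.1  0.3  0.6] w 85.0 q [-0.9   0.2   0.2   1.75 -0.04  1.2  -0.17]
[[0.4, 2.6, 111.4], [0.07, -0.02, -0.03], ('after turn', [0.5, 2.8, 111.4])]
```

Call:
move_arm([
  [0.0005,0.0025,0.025,0,0,0,1],
  [0,0,0.03,0,0,0,1],
  [0,0,0.03,0,0,0,1],
  [0,0,0.016,0,0,0,1],
  [0,0,0.006,0,0,0,1],
  [0,0,0,0,0,0,0.9],
  [0,0,0,0,0,0,0.8],
], force=25)

```text
clock: 22.38
position: [0.4412, 0.3294, 0.0455]
ee_rot: [0.5, 0.866, 0.001, 0.0]
ft_force: [-0.9, 0.1, 0.7]
grip_width: 0.899
```

Run:
```python
from h import *
o=st()
p,d=viewer.camera("wrist");cv2.imwrite("pics/w12.png",p[:,:,::-1])
```

```text
t 22.38 p [0.4412 0.3294 0.0455] f [-0.9  0.1  0.7] w 76.4 q [-0.89  0.32  0.19  1.85 -0.07  0.98 -0.14]
```

View pics/w12.png

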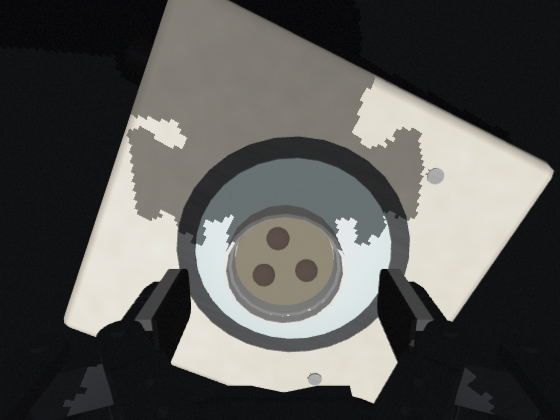

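Call:
move_arm([
  [0,0,0.004,0,0,0,0.7],
  [0,0,0,0,0,0,0.5],
  [0,0,0,0,0,0,0.4],
  [0,0,0,0,0,0,0.3],
  [0,0,0,0,0,0,0.2],
  [0,0,0,0,0,0,0],
  [0,0,0,0,0,0,-0.3],
  [0,0,0,0,0,0,-1],
  [0,0,0,0,0,0,-1],
  [0,0,0,0,0,0,-1],
], force=25)

```text
clock: 23.68
position: [0.4407, 0.3289, 0.0404]
ee_rot: [0.5, 0.866, 0.0, -0.0]
ft_force: [0.2, -0.6, 0.2]
grip_width: -0.003
```

Run:
```python
from h import *
o=st()
p,d=viewer.camera("wrist");cv2.imwrite("pics/w13.png",p[:,:,::-1])
```

```text
t 23.68 p [0.4407 0.3289 0.0404] f [ 0.2 -0.6  0.2] w -0.3 q [-0.89  0.32  0.19  1.85 -0.07  0.97 -0.14]
```

View pics/w13.png

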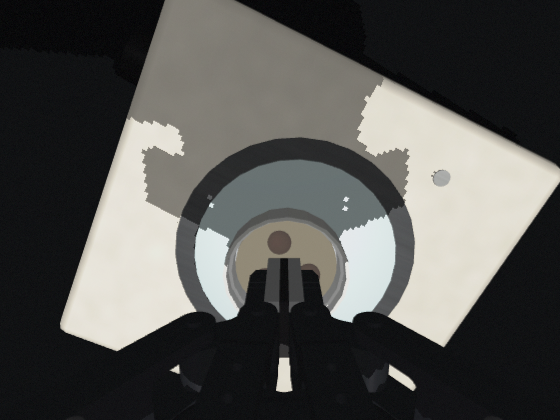

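Run:
```python
from h import *
o=st();W=cam("wrist",o)
print("tcp px",proj(W,o["position"]), "dish exp",proj(W,[.4415,.329,.062]))
print(ray(W,285,258,.062), ray(W,295,248,.042))
p,d=viewer.camera("wrist");c,R,t=W
for u,v in [(285,225),(245,262),(284,265),(300,200),(378,250),(284,245)]:
  z=float(d[v,u]);print(u,v,round(z,4),(R.T@(np.array([(u-c['cx'])/c['fx']*z,(v-c['cy'])/c['fy']*z,z])-t)).round(4))
p,d=viewer.camera("scene");cv2.imwrite("pics/s13.png",cv2.resize(p[80:220,250:430,::-1],None,fx=4,fy=4))
```

```text
t 23.73 p [0.4407 0.3289 0.0404] f [-0.8 -0.5 -0. ] w 0.1 q [-0.89  0.32  0.19  1.85 -0.07  0.97 -0.14]
tcp px [282.39188909 251.82285829] dish exp [283.9252442  272.20455366]
[0.43844944 0.33523598 0.062     ] [0.44472282 0.33441465 0.042     ]
285 225 0.1555 [0.4306 0.3489 0.0628]
245 262 0.1613 [0.4241 0.3248 0.0622]
284 265 0.1454 [0.4361 0.3384 0.0771]
300 200 0.173 [0.4341 0.3571 0.0428]
378 250 0.181 [0.4808 0.3542 0.0424]
284 245 0.1585 [0.4349 0.3406 0.0626]
```

View pics/s13.png

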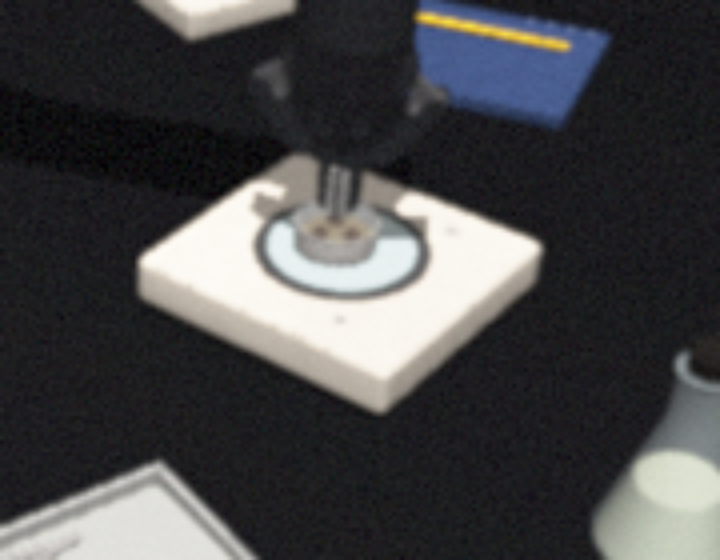

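Run:
```python
from h import *
o=st();W=cam("wrist",o);c,R,t=W
p,d=viewer.camera("wrist")
cv2.imwrite("pics/w14.png",cv2.resize(p[180:380,200:370,::-1],None,fx=4,fy=3,interpolation=cv2.INTER_CUBIC))
Rm=Ro.from_quat(o["ee_rot"])
for u in (275,293):
 for v in range(240,300,4):
  z=float(d[v,u]);X=(R.T@(np.array([(u-c['cx'])/c['fx']*z,(v-c['cy'])/c['fy']*z,z])-t));print(u,v,round(z,4),X.round(4),"tool",(Rm.inv().apply(X-o["position"])*1000).round(1))
```

```text
t 23.82 p [0.4407 0.3289 0.0404] f [-0.6  1.1 -0.3] w 0.2 q [-0.89  0.32  0.19  1.85 -0.07  0.97 -0.14]
275 240 0.1583 [0.4304 0.3405 0.0622] tool [ 15.2  -3.1 -21.7]
275 244 0.1579 [0.4311 0.3392 0.0631] tool [ 13.7  -3.1 -22.6]
275 248 0.1588 [0.4321 0.3374 0.0627] tool [ 11.7  -3.1 -22.2]
275 252 0.1595 [0.4331 0.3357 0.0626] tool [  9.7  -3.1 -22.1]
275 256 0.1594 [0.4339 0.3343 0.0631] tool [  8.1  -3.1 -22.7]
275 260 0.1491 [0.4327 0.3368 0.0731] tool [ 10.9  -2.9 -32.7]
275 264 0.1458 [0.4329 0.3368 0.0766] tool [ 10.8  -2.8 -36.2]
275 268 0.1428 [0.433  0.3367 0.0798] tool [ 10.6  -2.7 -39.3]
275 272 0.1388 [0.4329 0.337  0.0839] tool [ 10.9  -2.6 -43.5]
275 276 0.1354 [0.4329 0.3372 0.0873] tool [ 11.1  -2.5 -46.9]
275 280 0.1336 [0.4332 0.3368 0.0895] tool [ 10.5  -2.5 -49. ]
275 284 0.1299 [0.4331 0.3371 0.0931] tool [ 10.9  -2.4 -52.7]
275 288 0.1289 [0.4336 0.3364 0.0945] tool [ 10.1  -2.4 -54. ]
275 292 0.1249 [0.4333 0.3371 0.0984] tool [ 10.8  -2.3 -58. ]
275 296 0.1225 [0.4334 0.3371 0.1009] tool [ 10.7  -2.2 -60.5]
293 240 0.1571 [0.4369 0.3448 0.0632] tool [ 15.6  
[... 191 characters left out ...]
.7 -23. ]
293 256 0.1592 [0.4407 0.3383 0.0633] tool [  8.2   4.7 -22.9]
293 260 0.1497 [0.4393 0.3403 0.0725] tool [ 10.6   4.5 -32.1]
293 264 0.1458 [0.4391 0.3404 0.0766] tool [ 10.8   4.4 -36.2]
293 268 0.1424 [0.439  0.3404 0.0801] tool [ 10.8   4.3 -39.7]
293 272 0.1409 [0.4394 0.3396 0.0819] tool [  9.9   4.3 -41.5]
293 276 0.1354 [0.4387 0.3405 0.0873] tool [ 11.1   4.1 -46.9]
293 280 0.1328 [0.4387 0.3403 0.0901] tool [ 10.9   4.1 -49.7]
293 284 0.13 [0.4387 0.3403 0.093 ] tool [ 10.9   4.  -52.6]
293 288 0.1283 [0.4389 0.3399 0.095 ] tool [ 10.4   4.  -54.6]
293 292 0.1253 [0.4387 0.34   0.098 ] tool [ 10.6   3.9 -57.6]
293 296 0.1227 [0.4387 0.34   0.1008] tool [ 10.6   3.8 -60.4]
```

View pics/w14.png

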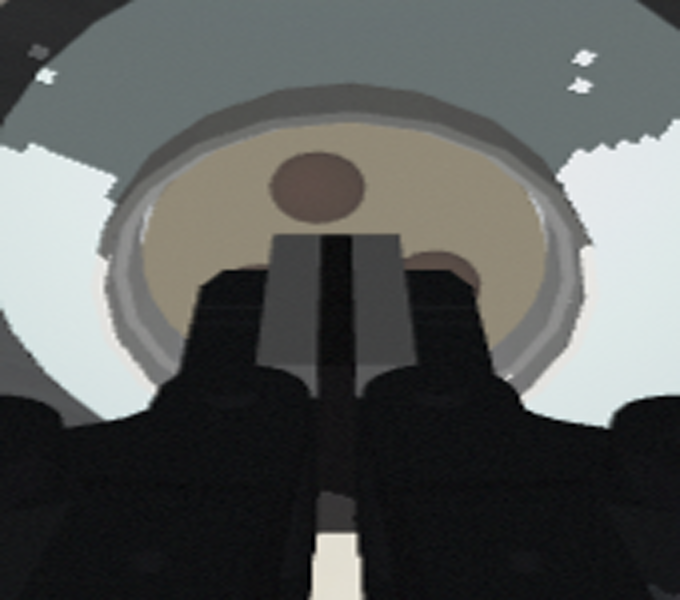

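Run:
```python
from h import *
S=cam("scene");p,d=viewer.camera("scene")
cv2.imwrite("pics/s15.png",cv2.resize(p[105:155,305:365,::-1],None,fx=12,fy=12,interpolation=cv2.INTER_CUBIC))
for z in (.0404,.062,.0715,.09): print(z,((proj(S,[.4407,.3289,z])-[305,105]+.5)*12).round(0))
```

```text
0.0404 [344. 432.]
0.062 [352. 349.]
0.0715 [356. 311.]
0.09 [362. 237.]
```

View pics/s15.png

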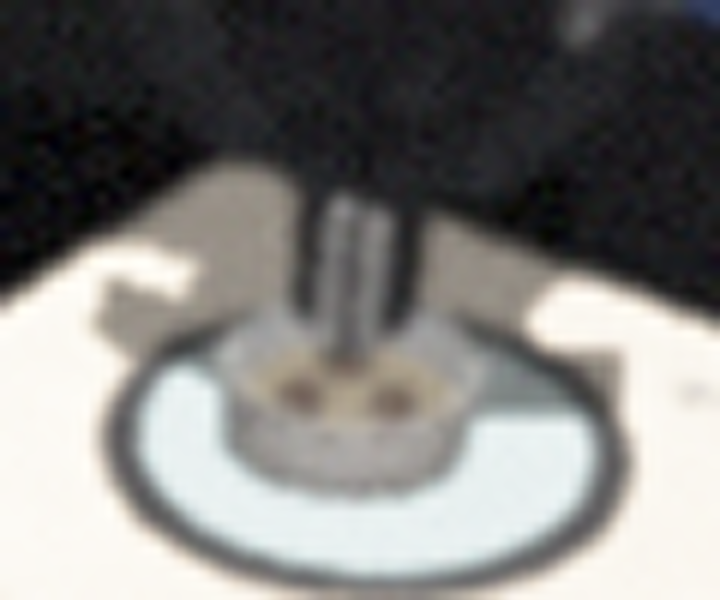

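Call:
move_arm([
  [0,0,-0.005,0,0,0,0.5],
  [0,0,0,0,0,0,1],
  [0,0,0,0,0,0,1],
  [0,0,0,0,0,0,1],
  [0,0,0,0,0,0,1],
  [0,0,0,0,0,0,1],
  [0,0,0,0,0,0,1],
  [0,0,0,0,0,0,1],
])

```text
clock: 24.92
position: [0.4407, 0.3289, 0.0454]
ee_rot: [0.5, 0.866, 0.0, -0.0]
ft_force: [-0.2, -0.4, -0.8]
grip_width: 0.999
```

Run:
```python
from h import *
o=st();W=cam("wrist",o);c,R,t=W
p,d=viewer.camera("wrist")
cv2.imwrite("pics/w16.png",p[:,:,::-1]);np.save("pics/w16.npy",d)
Rm=Ro.from_quat(o["ee_rot"])
for u in (150,165,180,400):
 for v in range(262,350,6):
  z=float(d[v,u]);X=(R.T@(np.array([(u-c['cx'])/c['fx']*z,(v-c['cy'])/c['fy']*z,z])-t));print(u,v,"tool",(Rm.inv().apply(X-o["position"])*1000).round(1))
```

```text
t 24.93 p [0.4407 0.3289 0.0454] f [-0.2 -0.4 -0.8] w 84.9 q [-0.89  0.32  0.19  1.85 -0.07  0.98 -0.14]
150 262 tool [ -7.2 -68.6   3.4]
150 268 tool [-11.2 -69.4   4.5]
150 274 tool [-14.1 -69.3   3.3]
150 280 tool [ 10.6 -48.2 -49.1]
150 286 tool [ 10.2 -46.9 -52.9]
150 292 tool [ 10.4 -45.4 -57.3]
150 298 tool [ 10.7 -43.8 -61.7]
150 304 tool [ 10.6 -42.6 -65.2]
150 310 tool [  9.5 -42.1 -66.9]
150 316 tool [  7.8 -41.9 -67.8]
150 322 tool [  6.1 -41.9 -68.5]
150 328 tool [  3.2 -42.5 -67.6]
150 334 tool [  2.3 -42.  -69.4]
150 340 tool [  0.5 -42.  -70. ]
150 346 tool [ -1.4 -42.  -70.4]
165 262 tool [ -7.5 -61.    4. ]
165 268 tool [-11.  -61.4   4.1]
165 274 tool [ 11.2 -43.7 -45.6]
165 280 tool [ 11.  -42.4 -49.9]
165 286 tool [  9.6 -42.  -51.8]
165 292 tool [  7.8 -41.8 -52.9]
165 298 tool [  5.  -42.3 -52.2]
165 304 tool [  3.8 -41.8 -54.2]
165 310 tool [  1.7 -41.8 -54.8]
165 316 tool [ -0.9 -42.1 -54.6]
165 322 tool [ -3.  -42.1 -55.2]
165 328 tool [ -5.6 -42.4 -55.1]
165 334 tool [ -7.1 -42.1 -56.5]
165 340 tool [ -9.2 -42.1 -57.2]
165 346 tool [-11.1 -42.1 -58. ]
180 2
[... 281 characters left out ...]
6.    5.2]
180 316 tool [-40.5 -56.3   5.1]
180 322 tool [-44.  -56.5   4.7]
180 328 tool [-47.6 -56.7   4.3]
180 334 tool [-51.7 -57.1   4.5]
180 340 tool [-55.6 -57.4   4.5]
180 346 tool [-59.2 -57.6   4.1]
400 262 tool [-7.5 61.   3.9]
400 268 tool [-10.6  61.1   3.3]
400 274 tool [ 10.6  44.6 -44.5]
400 280 tool [  9.9  43.7 -47.8]
400 286 tool [  8.8  43.  -50.2]
400 292 tool [  6.8  42.9 -51.2]
400 298 tool [  4.3  43.2 -51.1]
400 304 tool [  2.   43.3 -51.4]
400 310 tool [  0.3  43.1 -52.6]
400 316 tool [ -2.4  43.4 -52.4]
400 322 tool [ -4.   43.1 -53.8]
400 328 tool [ -6.5  43.4 -53.8]
400 334 tool [ -8.8  43.5 -54.2]
400 340 tool [-10.   43.  -56.1]
400 346 tool [-59.3  65.9   4.2]
```

View pics/w16.png

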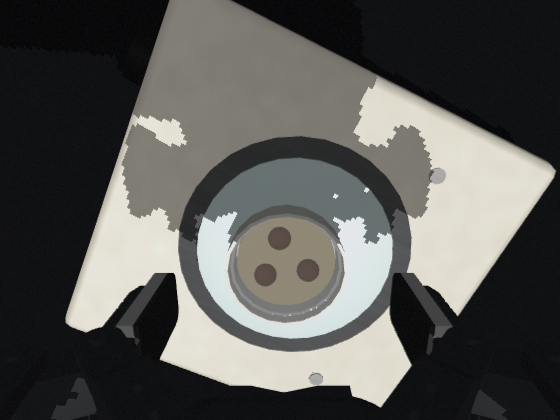

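Call:
move_arm([
  [0,0,0.012,0,0,0,1],
  [0,0,0.012,0,0,0,1],
  [0,0,0.008,0,0,0,1],
  [0,0,0,0,0,0,0.8],
  [0,0,0,0,0,0,0.6],
  [0,0,0,0,0,0,0.5],
  [0,0,0,0,0,0,0.5],
  [0,0,0,0,0,0,0.5],
], force=25)

```text
clock: 25.98
position: [0.4407, 0.329, 0.0136]
ee_rot: [0.5, 0.866, 0.0, 0.0]
ft_force: [0.1, 0.6, 0.4]
grip_width: 0.749
```

Run:
```python
from h import *
o=st();W=cam("wrist",o);c,R,t=W
p,d=viewer.camera("wrist")
cv2.imwrite("pics/w17.png",p[:,:,::-1])
Rm=Ro.from_quat(o["ee_rot"])
for u in (190,200,210,220):
 for v in range(262,300,4):
  z=float(d[v,u]);X=(R.T@(np.array([(u-c['cx'])/c['fx']*z,(v-c['cy'])/c['fy']*z,z])-t));print(u,v,"tool",(Rm.inv().apply(X-o["position"])*1000).round(1))
```

```text
t 25.98 p [0.4407 0.329  0.0136] f [0.1 0.6 0.4] w 63.6 q [-0.88  0.36  0.18  1.87 -0.08  0.92 -0.14]
190 262 tool [  8.3 -38.6 -29.2]
190 266 tool [ 10.7 -36.3 -37.9]
190 270 tool [ 10.5 -35.6 -40.9]
190 274 tool [ 10.8 -34.6 -44.8]
190 278 tool [ 11.  -33.7 -48.3]
190 282 tool [ 10.6 -33.2 -50.6]
190 286 tool [ 10.7 -32.4 -53.7]
190 290 tool [ 10.5 -31.8 -56.1]
190 294 tool [ 10.4 -31.2 -58.7]
190 298 tool [  8.5 -31.5 -58.1]
200 262 tool [  8.3 -34.5 -29.1]
200 266 tool [ 10.9 -32.3 -38.2]
200 270 tool [ 11.  -31.5 -41.9]
200 274 tool [  9.6 -31.4 -42.4]
200 278 tool [  8.3 -31.4 -43.2]
200 282 tool [  6.4 -31.6 -42.9]
200 286 tool [  5.4 -31.4 -44.1]
200 290 tool [  3.7 -31.5 -44.2]
200 294 tool [  2.6 -31.3 -45.3]
200 298 tool [  0.3 -31.6 -44.4]
210 262 tool [  8.6 -30.1 -29.9]
210 266 tool [  6.4 -30.4 -29.1]
210 270 tool [  4.2 -30.6 -28.4]
210 274 tool [  2.3 -30.8 -28.5]
210 278 tool [  1.4 -30.5 -30.2]
210 282 tool [ -0.9 -30.7 -29.5]
210 286 tool [ -3.1 -31.  -28.9]
210 290 tool [ -4.8 -31.  -29.4]
210 294 tool [ -7.5 -31.4 -28.1]
210 298 tool [ -8.2 -31.1 -30.2]
220 262 tool [  8.5 -26.  -29.7]
220 266 tool [  6.3 -26.2 -28.9]
220 270 tool [  5.2 -26.  -30.4]
220 274 tool [ 10.6 -23.4 -44.3]
220 278 tool [ 11.1 -22.7 -48.6]
220 282 tool [  9.8 -22.6 -49.2]
220 286 tool [  8.2 -22.7 -49.2]
220 290 tool [  6.7 -22.7 -49.5]
220 294 tool [  5.6 -22.6 -50.4]
220 298 tool [  3.1 -23.  -49. ]
```

View pics/w17.png

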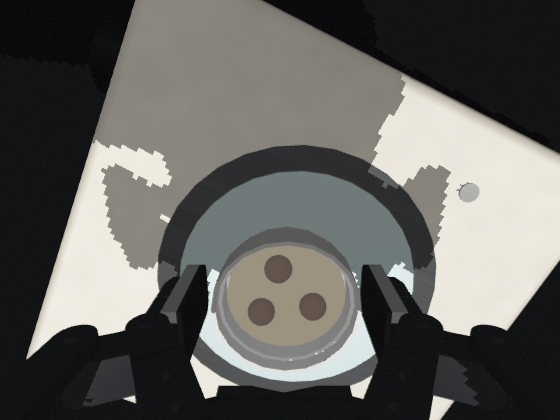

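Call:
move_arm([
  [0,0,0.003,0,0,0,0.5],
  [0,0,0.002,0,0,0,0.4],
  [0,0,0,0,0,0,0.3],
  [0,0,0,0,0,0,0.2],
  [0,0,0,0,0,0,0.1],
  [0,0,0,0,0,0,-0.3],
  [0,0,0,0,0,0,-1],
  [0,0,0,0,0,0,-1],
  [0,0,0,0,0,0,-1],
], force=25)

```text
clock: 27.15
position: [0.4417, 0.3299, 0.0124]
ee_rot: [0.5, 0.866, 0.001, -0.0]
ft_force: [-11.5, -8.3, 45.6]
grip_width: 0.651
```

Run:
```python
from h import *
o=st()
p,d=viewer.camera("wrist")
cv2.imwrite("pics/w18.png",p[:,:,::-1])
```

```text
t 27.15 p [0.4417 0.3299 0.0124] f [-11.5  -8.3  45.6] w 55.3 q [-0.88  0.36  0.18  1.87 -0.08  0.91 -0.13]
```

View pics/w18.png

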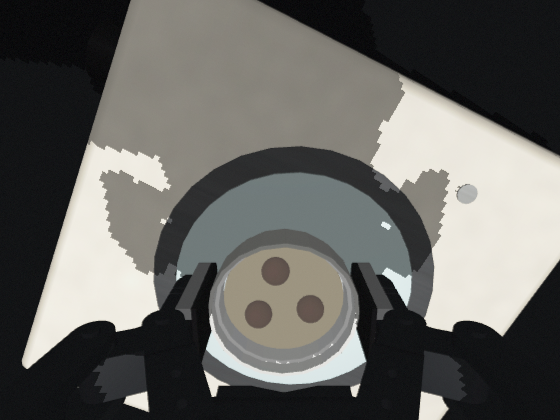

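Call:
move_arm([
  [0,0,-0.004,0,0,0,-1],
  [0,0,-0.004,0,0,0,-1],
  [0,0,-0.01,0,0,0,-1],
  [0,0,-0.016,0,0,0,-1],
  [0,0,-0.01,0,0,0,-1],
  [0,0,0,0,0,0,-1],
  [0,0,0,0,0,0,-1],
])

```text
clock: 28.08
position: [0.4405, 0.3287, 0.0522]
ee_rot: [0.5, 0.866, -0.0, -0.0]
ft_force: [-0.4, -0.3, -1.8]
grip_width: 0.646
```

Run:
```python
from h import *
o=st()
p,d=viewer.camera("wrist")
cv2.imwrite("pics/w19.png",p[:,:,::-1])
W=cam("wrist",o)
print("glass px->", [ray(W,u,v,.042) for u,v in [(293,230)]])
print(need([.568,.0165,.10],30,o))
```

```text
t 28.07 p [0.4405 0.3287 0.0522] f [-0.4 -0.3 -1.8] w 54.9 q [-0.89  0.31  0.19  1.84 -0.07  1.   -0.15]
glass px-> [array([0.44133498, 0.33832552, 0.042     ])]
[[-334.2, -45.7, -47.8], [-0.02, -0.0, -0.0], ('after turn', [-334.2, -45.7, -47.8])]
```

View pics/w19.png

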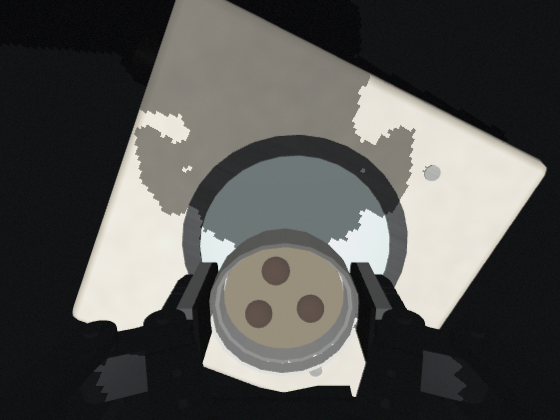

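Call:
move_arm([
  [0,0,-0.02,0,0,0,-1],
  [-0.012,-0.002,-0.018,0,0,0,-1],
  [-0.024,-0.003,-0.01,0,0,0,-1],
  [-0.036,-0.005,0,0,0,0,-1],
  [-0.036,-0.005,0,0,0,0,-1],
  [-0.036,-0.005,0,0,0,0,-1],
  [-0.036,-0.005,0,0,0,0,-1],
  [-0.036,-0.005,0,0,0,0,-1],
  [-0.036,-0.005,0,0,0,0,-1],
  [-0.034,-0.005,0,0,0,0,-1],
])

```text
clock: 29.38
position: [0.5494, 0.0589, 0.1008]
ee_rot: [0.5, 0.866, 0.0, 0.0]
ft_force: [-0.1, 0.6, -0.7]
grip_width: 0.65
```

Call:
move_arm([
  [-0.03,-0.004,0,0,0,0,-1],
  [-0.018,-0.002,0,0,0,0,-1],
  [0,0,0.03,0,0,0,-1],
  [0,0,0.03,0,0,0,-1],
  [0,0,0,0,0,0,-1],
  [0,0,0,0,0,0,-1],
])

```text
clock: 30.12
position: [0.5684, 0.0167, 0.0415]
ee_rot: [0.5, 0.866, 0.0, 0.0]
ft_force: [-0.1, 0.8, -0.2]
grip_width: 0.644
```

Run:
```python
from h import *
o=st()
p,d=viewer.camera("wrist")
cv2.imwrite("pics/w20.png",p[:,:,::-1])
print(need([.568,.0165,-.018],30,o))
```

```text
t 30.12 p [0.5684 0.0167 0.0415] f [-0.1  0.8 -0.2] w 54.7 q [-0.44  0.37  0.39  1.81 -0.17  0.99  0.55]
[[0.1, -0.5, 59.5], [0.06, 0.02, 0.01], ('after turn', [0.1, -0.5, 59.5])]
```

View pics/w20.png

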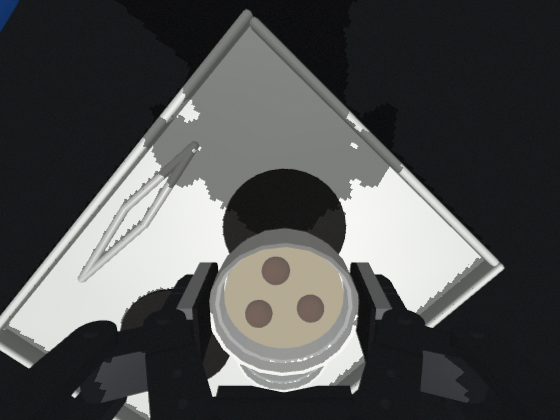

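Call:
move_arm([
  [0,0,0.018,0,0,0,-1],
  [0,0,0.018,0,0,0,-1],
  [0,0,0.014,0,0,0,-1],
  [0,0,0.008,0,0,0,-1],
  [0,0,0.003,0,0,0,-1],
  [0,0,0.001,0,0,0,-1],
  [0,0,0,0,0,0,-1],
  [0,0,0,0,0,0,-1],
])

```text
clock: 31.18
position: [0.5681, 0.0167, -0.0212]
ee_rot: [0.5, 0.866, 0.0, 0.0]
ft_force: [0.8, 0.0, -0.0]
grip_width: 0.646
```

Call:
move_arm([
  [0,0,0.001,0,0,0,-1],
  [0,0,0,0,0,0,-1],
  [0,0,0,0,0,0,-1],
])

```text
clock: 31.55
position: [0.5681, 0.0167, -0.0222]
ee_rot: [0.5, 0.866, 0.0, 0.0]
ft_force: [-1.1, -0.2, 5.4]
grip_width: 0.647
```

Call:
move_arm([
  [0,0,0,0,0,0,0.35],
  [0,0,0,0,0,0,0.45],
  [0,0,0,0,0,0,0.6],
  [0,0,0,0,0,0,0.7],
  [0,0,-0.01,0,0,0,0.8],
  [0,0,-0.03,0,0,0,1],
  [0,0,-0.04,0,0,0,1],
  [0,0,-0.03,0,0,0,1],
  [0,0,0,0,0,0,1],
  [0,0,0,0,0,0,1],
])

```text
clock: 32.8
position: [0.5676, 0.0167, 0.0873]
ee_rot: [0.5, 0.866, 0.0, -0.0]
ft_force: [0.4, -0.9, -0.2]
grip_width: 0.999
```

Run:
```python
from h import *
o=st()
p,d=viewer.camera("wrist")
cv2.imwrite("pics/w21.png",p[:,:,::-1])
print(need([.602,-.0445,.09],30,o))
W=cam("wrist",o);print(proj(W,[.602,-.0445,.027]),proj(W,[.568,.0165,.027]))
```

```text
t 32.8 p [0.5676 0.0167 0.0873] f [ 0.4 -0.9 -0.2] w 84.9 q [-0.45  0.31  0.41  1.78 -0.14  1.08  0.53]
[[-70.2, -0.8, -2.8], [-0.0, -0.02, 0.0], ('after turn', [-70.2, -0.8, -2.7])]
[281.81639276 307.6566259 ] [283.2080276  215.11566933]
```

View pics/w21.png

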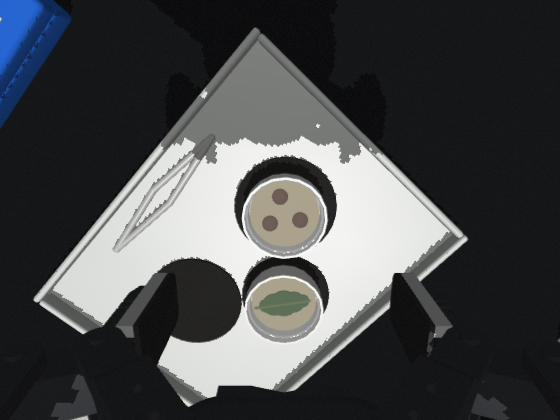

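Call:
move_arm([
  [-0.018,0,0,0,0,0,1],
  [-0.025,0,0,0,0,0,1],
  [-0.02,0,0,0,0,0,1],
  [-0.007,0,0,0,0,0,1],
  [0,0,0,0,0,0,1],
  [0,0,0,0,0,0,1],
])

```text
clock: 33.6
position: [0.6026, -0.0431, 0.0873]
ee_rot: [0.5, 0.866, 0.0, -0.0]
ft_force: [-0.1, 0.5, -0.6]
grip_width: 0.997
```

Run:
```python
from h import *
o=st()
p,d=viewer.camera("wrist")
cv2.imwrite("pics/w22.png",p[:,:,::-1]);crop(p[:,:,::-1],60,100,460,380,2,"pics/w22c.png")
W=cam("wrist",o);print(proj(W,[.602,-.0445,.027]))
```

```text
t 33.6 p [ 0.6026 -0.0431  0.0873] f [-0.1  0.5 -0.6] w 84.7 q [-0.35  0.4   0.43  1.68 -0.18  1.11  0.66]
[280.86648521 215.92383505]
```

View pics/w22c.png

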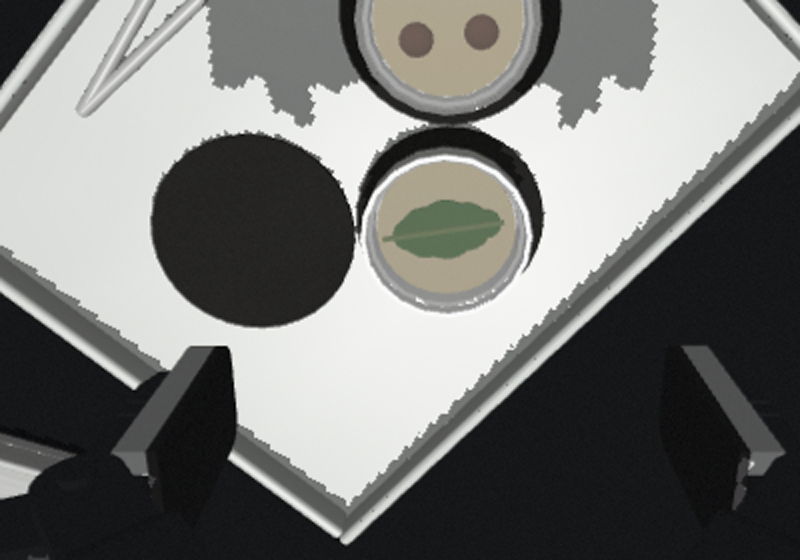

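Run:
```python
from h import *
o=st();W=cam("wrist",o);L=ray(W,283.5,215.5,.027);print(L,"pad",ray(W,285,207.5,.007))
print(need([*( (L[:2]+[.602,-.0445])/2),-.020],30,o))
```

```text
t 33.65 p [ 0.6026 -0.043   0.0873] f [0.2 0.3 0. ] w 84.9 q [-0.35  0.4   0.43  1.68 -0.18  1.11  0.66]
[ 0.60335657 -0.04331765  0.027     ] pad [ 0.60454928 -0.04328211  0.007     ]
[[-0.9, -0.4, 107.3], [0.01, -0.04, 0.07], ('after turn', [-0.8, -0.4, 107.3])]
```

Call:
move_arm([
  [-0.001,0,0.02,0,0,0,0.5],
  [0,0,0.02,0,0,0,0.5],
  [0,0,0.02,0,0,0,0.5],
  [0,0,0.01,0,0,0,0.5],
  [0,0,0,0,0,0,0.5],
  [0,0,0,0,0,0,0.5],
])

```text
clock: 34.4
position: [0.6038, -0.045, 0.018]
ee_rot: [0.5, 0.866, 0.0, 0.0]
ft_force: [0.2, -0.3, -0.5]
grip_width: 0.751
```

Run:
```python
from h import *
o=st()
p,d=viewer.camera("wrist")
cv2.imwrite("pics/w23.png",p[:,:,::-1])
```

```text
t 34.4 p [ 0.6038 -0.045   0.018 ] f [ 0.2 -0.3 -0.5] w 63.8 q [-0.32  0.48  0.41  1.73 -0.22  0.98  0.69]
```

View pics/w23.png

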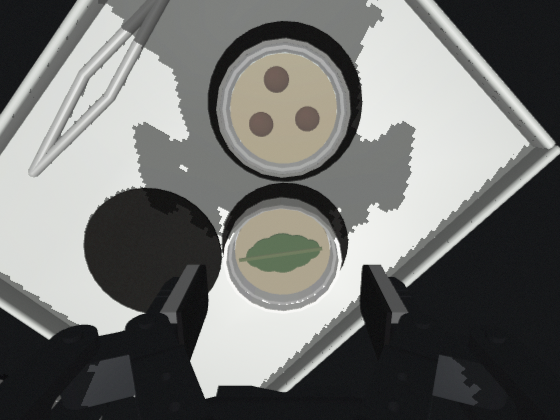

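Call:
move_arm([
  [0,0,0.012,0,0,0,0.5],
  [0,0,0.008,0,0,0,0.5],
  [0,0,0,0,0,0,0.5],
])

```text
clock: 34.83
position: [0.6026, -0.0449, -0.0036]
ee_rot: [0.5, 0.866, -0.0, -0.001]
ft_force: [0.1, -0.6, -0.2]
grip_width: 0.749
```

Run:
```python
from h import *
o=st()
p,d=viewer.camera("wrist")
cv2.imwrite("pics/w24.png",p[:,:,::-1])
```

```text
t 34.83 p [ 0.6026 -0.0449 -0.0036] f [ 0.1 -0.6 -0.2] w 63.7 q [-0.32  0.51  0.4   1.74 -0.24  0.94  0.7 ]
```

View pics/w24.png

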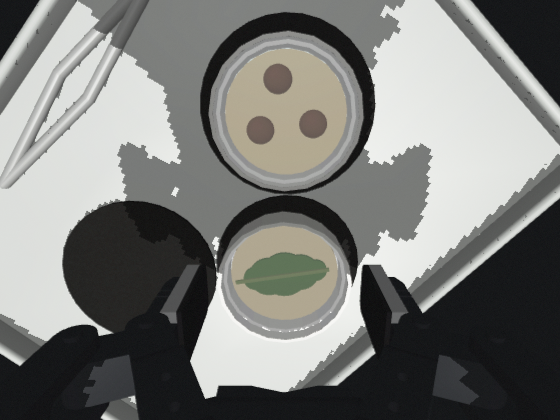

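Call:
move_arm([
  [0,0,0.007,0,0,0,0.5],
  [0,0,0.006,0,0,0,0.5],
  [0,0,0.003,0,0,0,0.5],
  [0,0,0,0,0,0,0.5],
])

```text
clock: 35.38
position: [0.6032, -0.0448, -0.0189]
ee_rot: [0.5, 0.866, -0.0, -0.0]
ft_force: [-0.7, 0.9, -0.0]
grip_width: 0.749
```

Call:
move_arm([
  [0,0,0,0,0,0,0.4],
  [0,0,0,0,0,0,0.3],
  [0,0,0,0,0,0,0.2],
  [0,0,0,0,0,0,-0.2],
  [0,0,0,0,0,0,-1],
  [0,0,0,0,0,0,-1],
  [0,0,0,0,0,0,-1],
], force=25)

```text
clock: 36.25
position: [0.6035, -0.0449, -0.0182]
ee_rot: [0.5, 0.866, 0.0, 0.0]
ft_force: [-1.7, 0.4, 5.7]
grip_width: 0.643
```

Run:
```python
from h import *
o=st()
p,d=viewer.camera("wrist")
cv2.imwrite("pics/w25.png",p[:,:,::-1])
```

```text
t 36.25 p [ 0.6035 -0.0449 -0.0182] f [-1.7  0.4  5.7] w 54.7 q [-0.31  0.53  0.39  1.75 -0.25  0.91  0.71]
```

View pics/w25.png

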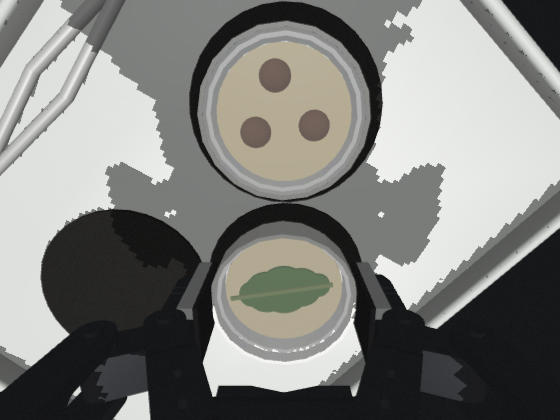

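Call:
move_arm([
  [0,0,-0.006,0,0,0,-1],
  [0,0,-0.016,0,0,0,-1],
  [0,0,-0.03,0,0,0,-1],
  [0,0,-0.035,0,0,0,-1],
  [0,0,-0.025,0,0,0,-1],
  [0,0,-0.008,0,0,0,-1],
  [0,0,0,0,0,0,-1],
])

```text
clock: 37.17
position: [0.6034, -0.0448, 0.1016]
ee_rot: [0.5, 0.866, 0.0, 0.0]
ft_force: [-0.1, -0.5, -1.5]
grip_width: 0.643
```

Run:
```python
from h import *
o=st();print(need([.447,.3293,.1],30,o))
p,d=viewer.camera("wrist")
cv2.imwrite("pics/w26.png",p[:,:,::-1])
```

```text
t 37.17 p [ 0.6034 -0.0448  0.1016] f [-0.1 -0.5 -1.5] w 54.6 q [-0.35  0.38  0.44  1.67 -0.18  1.13  0.66]
[[402.2, 51.6, 1.6], [0.04, 0.01, 0.0], ('after turn', [402.2, 51.6, 1.6])]
```

View pics/w26.png

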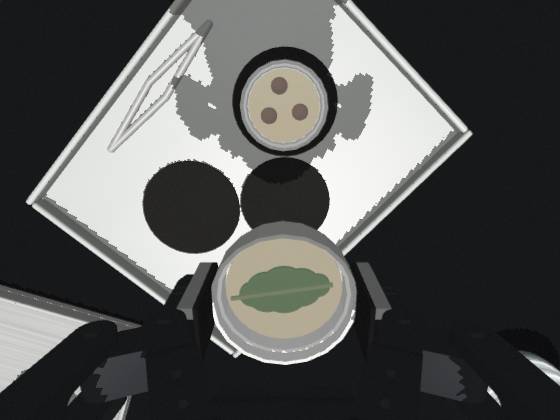

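Call:
move_arm([
  [0.015,0.002,0,0,0,0,-1],
  [0.03,0.004,0,0,0,0,-1],
  [0.038,0.005,0,0,0,0,-1],
  [0.038,0.005,0,0,0,0,-1],
  [0.038,0.005,0,0,0,0,-1],
  [0.038,0.005,0,0,0,0,-1],
  [0.038,0.005,0,0,0,0,-1],
  [0.038,0.005,0,0,0,0,-1],
  [0.038,0.005,0,0,0,0,-1],
  [0.038,0.005,0,0,0,0,-1],
])

```text
clock: 38.48
position: [0.4668, 0.282, 0.1006]
ee_rot: [0.5, 0.866, -0.001, -0.0]
ft_force: [1.2, -0.7, -0.7]
grip_width: 0.647
```

Call:
move_arm([
  [0.03,0.004,0,0,0,0,-1],
  [0.023,0.0025,0,0,0,0,-1],
  [0,0,0,0,0,0,-1],
  [0,0,0,0,0,0,-1],
])

```text
clock: 38.98
position: [0.4476, 0.3287, 0.1009]
ee_rot: [0.5, 0.866, -0.001, 0.0]
ft_force: [0.3, 0.3, -0.4]
grip_width: 0.641
```

Run:
```python
from h import *
o=st();print(need([.447,.3293,.02],30,o))
p,d=viewer.camera("wrist")
cv2.imwrite("pics/w27.png",p[:,:,::-1])
W=cam("wrist",o)
i=p[:,:,::-1].copy()
for r in (.05,.0425):
  for a in np.linspace(0,2*np.pi,60):
    q=proj(W,[.4465+r*np.cos(a),.3305+r*np.sin(a),.042]).round().astype(int);cv2.circle(i,tuple(int(k) for k in q),1,(0,0,255),-1)
cv2.imwrite("pics/w27o.png",i)
```

```text
t 38.98 p [0.4476 0.3287 0.1009] f [ 0.3  0.3 -0.4] w 54.5 q [-0.91  0.26  0.22  1.79 -0.06  1.1  -0.14]
[[0.9, -0.2, 80.9], [-0.05, 0.03, -0.02], ('after turn', [0.9, -0.2, 80.9])]
```

View pics/w27o.png

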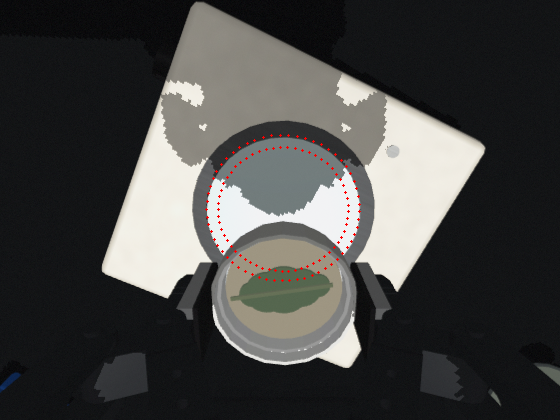

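Call:
move_arm([
  [0.001,0,0.02,0,0,0,-1],
  [0,0,0.025,0,0,0,-1],
  [0,0,0.02,0,0,0,-1],
  [0,0,0.01,0,0,0,-1],
  [0,0,0.005,0,0,0,-1],
  [0,0,0.002,0,0,0,-1],
  [0,0,0.001,0,0,0,-1],
  [0,0,0,0,0,0,-1],
  [0,0,0,0,0,0,-1],
])

```text
clock: 40.15
position: [0.4474, 0.3305, 0.0187]
ee_rot: [0.5, 0.866, 0.0, 0.0]
ft_force: [0.6, 0.8, -0.8]
grip_width: 0.647
```

Call:
move_arm([
  [0,0,0.001,0,0,0,-1],
  [0,0,0.0008,0,0,0,-1],
  [0,0,0,0,0,0,-1],
  [0,0,0,0,0,0,-1],
])

```text
clock: 40.65
position: [0.4473, 0.3304, 0.0168]
ee_rot: [0.5, 0.866, 0.0, -0.0]
ft_force: [-2.2, -0.9, 4.6]
grip_width: 0.646
```

Contact. Release and look.

Call:
move_arm([
  [0,0,0,0,0,0,0.35],
  [0,0,0,0,0,0,0.45],
  [0,0,0,0,0,0,0.6],
  [0,0,0,0,0,0,0.8],
  [0,0,-0.01,0,0,0,1],
  [0,0,-0.03,0,0,0,1],
  [0,0,-0.03,0,0,0,1],
  [0,0,-0.02,0,0,0,1],
  [0,0,0,0,0,0,1],
  [0,0,0,0,0,0,1],
])

```text
clock: 41.9
position: [0.447, 0.3302, 0.1061]
ee_rot: [0.5, 0.866, -0.0, -0.0]
ft_force: [-0.6, -0.9, -0.7]
grip_width: 0.998
```

Run:
```python
from h import *
o=st();print(need([.568,.0165,.09],30,o))
p,d=viewer.camera("wrist")
cv2.imwrite("pics/w28.png",p[:,:,::-1]);crop(p[:,:,::-1],160,100,410,320,3,"pics/w28c.png")
W=cam("wrist",o)
```

```text
t 41.9 p [0.447  0.3302 0.1061] f [-0.6 -0.9 -0.7] w 84.8 q [-0.91  0.26  0.22  1.78 -0.06  1.11 -0.14]
[[-332.2, -52.0, 16.1], [-0.03, -0.0, 0.0], ('after turn', [-332.2, -52.0, 16.1])]
```

View pics/w28c.png

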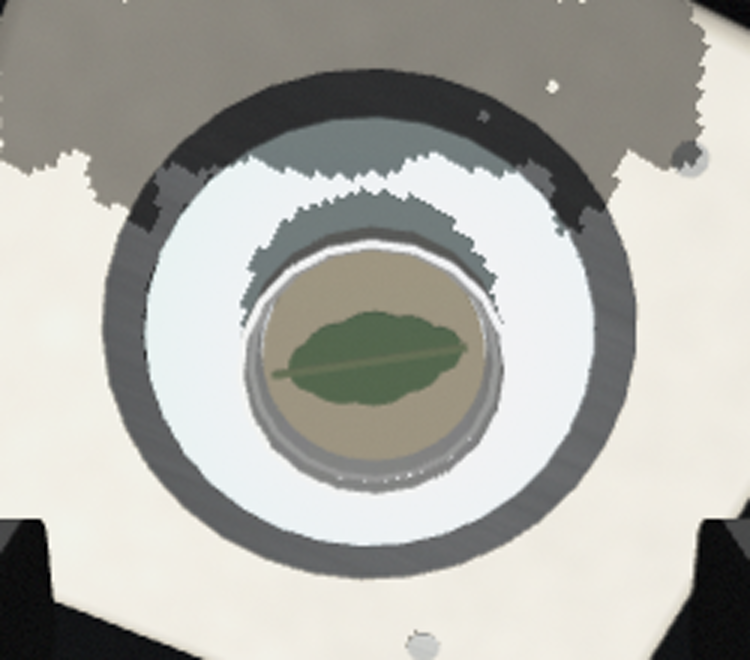

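Run:
```python
from h import *
o=st();W=cam("wrist",o)
f=lambda u,v,z:ray(W,(u+.5)/3-.5+160,(v+.5)/3-.5+100,z)
# glass: midpoint via left/right, top/bottom edge rays
print("glass",(f(370,116,.042)+f(370,546,.042))/2,"leaf top",(f(374,238,.062)))
print("leaf base front edge",f(374,492,.042), "lid back edge",f(374,238,.062), "R",Ro.from_quat(o['ee_rot']).as_matrix()[:,0])
```

```text
t 41.95 p [0.4468 0.33   0.1057] f [-0.1  0.4 -0.2] w 85.1 q [-0.91  0.26  0.22  1.78 -0.06  1.11 -0.14]
glass [0.44737028 0.32916471 0.042     ] leaf top [0.43382651 0.35442102 0.062     ]
leaf base front edge [0.46629484 0.29817643 0.042     ] lid back edge [0.43382651 0.35442102 0.062     ] R [-4.99970122e-01  8.66042615e-01 -2.56249881e-04]
```

Run:
```python
from h import *
o=st();W=cam("wrist",o)
f=lambda u,v,z:ray(W,(u+.5)/3-.5+160,(v+.5)/3-.5+100,z)
x=np.array([-.5,.866,0])*.028
print(f(374,492,.062)+x,f(374,230,.042)-x,f(374,240,.042)-x)
o,d=viewer.camera("wrist")
for y in (225,235,245,255,350,455,470,480,488):
  u,v=round((374.5)/3-.5+160),round((y+.5)/3-.5+100);z=float(d[v,u]);c,R,t=W;print(y,(R.T@(np.array([(u-c['cx'])/c['fx']*z,(v-c['cy'])/c['fy']*z,z])-t)).round(4))
```

```text
t 41.95 p [0.4468 0.33   0.1057] f [-0.1  0.4 -0.2] w 85.1 q [-0.91  0.26  0.22  1.78 -0.06  1.11 -0.14]
[0.44747558 0.3307828  0.062     ] [0.44916137 0.32784937 0.042     ] [0.45026737 0.32593386 0.042     ]
225 [0.4345 0.3529 0.0427]
235 [0.4339 0.3539 0.0568]
245 [0.4341 0.3535 0.0632]
255 [0.4352 0.3516 0.0642]
350 [0.445  0.3346 0.0632]
455 [0.4569 0.314  0.0619]
470 [0.4586 0.311  0.0619]
480 [0.4598 0.3091 0.0631]
488 [0.4608 0.3073 0.0616]
```

Call:
move_arm([
  [-0.02,-0.003,0,0,0,0,1],
  [-0.036,-0.0055,0,0,0,0,1],
  [-0.036,-0.0055,0,0,0,0,1],
  [-0.036,-0.0055,0,0,0,0,1],
  [-0.036,-0.0055,0,0,0,0,1],
  [-0.036,-0.0055,0,0,0,0,1],
  [-0.036,-0.0055,0,0,0,0,1],
  [-0.036,-0.0055,0,0,0,0,0.5],
  [-0.036,-0.0055,0,0,0,0,0.5],
  [-0.024,-0.005,0,0,0,0,0.5],
])

```text
clock: 43.25
position: [0.5682, 0.0132, 0.1063]
ee_rot: [0.501, 0.865, -0.001, 0.0]
ft_force: [-0.2, -0.2, -0.0]
grip_width: 0.754
```

Call:
move_arm([
  [0,0,0.025,0,0,0,0.5],
  [0,0,0.025,0,0,0,0.5],
  [0,0,0.02,0,0,0,0.5],
  [0,0,0,0,0,0,0.5],
  [0,0,0,0,0,0,0.5],
])

```text
clock: 43.88
position: [0.5686, 0.0161, 0.0373]
ee_rot: [0.5, 0.866, 0.0, 0.0]
ft_force: [-0.4, 0.4, 0.3]
grip_width: 0.752
```

Run:
```python
from h import *
o=st();print(need([.5681,.0167,-.019],30,o))
p,d=viewer.camera("wrist")
cv2.imwrite("pics/w29.png",p[:,:,::-1])
W=cam("wrist",o);c,R,t=W
for v in range(180,330,6):
  u=284;z=float(d[v,u]);X=R.T@(np.array([(u-c['cx'])/c['fx']*z,(v-c['cy'])/c['fy']*z,z])-t);print(v,X.round(4))
```

```text
t 43.88 p [0.5686 0.0161 0.0373] f [-0.4  0.4  0.3] w 63.9 q [-0.45  0.38  0.41  1.82 -0.18  0.98  0.56]
[[0.8, -0.1, 56.3], [0.03, 0.02, -0.05], ('after turn', [0.8, -0.1, 56.3])]
180 [0.5541 0.0427 0.008 ]
186 [0.5559 0.0397 0.0077]
192 [0.556  0.0395 0.02  ]
198 [0.5565 0.0387 0.0286]
204 [0.5581 0.0358 0.0279]
210 [0.5596 0.0332 0.0285]
216 [0.5613 0.0303 0.0283]
222 [0.5629 0.0275 0.0283]
228 [0.5647 0.0244 0.0275]
234 [0.5665 0.0213 0.0268]
240 [0.568  0.0187 0.0279]
246 [0.5698 0.0156 0.0275]
252 [0.5713 0.0129 0.0283]
258 [0.5732 0.0097 0.0277]
264 [0.5751 0.0064 0.0271]
270 [0.5767 0.0035 0.0276]
276 [5.785e-01 5.000e-04 2.770e-02]
282 [ 0.5805 -0.003   0.027 ]
288 [ 0.582  -0.0057  0.0281]
294 [ 0.584  -0.009   0.0278]
300 [ 0.5921 -0.0231  0.0072]
306 [ 0.594  -0.0265  0.0078]
312 [ 0.5962 -0.0302  0.0077]
318 [ 0.5981 -0.0336  0.0084]
324 [ 0.6005 -0.0377  0.0078]
```

View pics/w29.png

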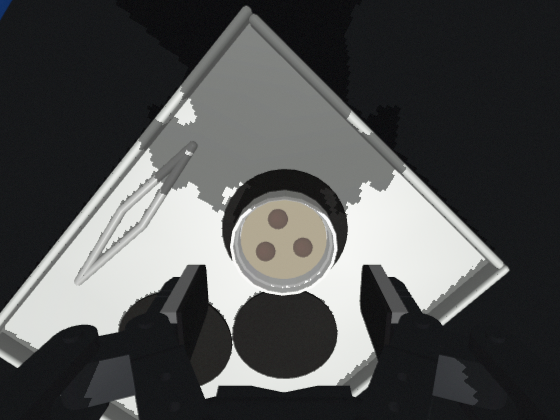

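Run:
```python
from h import *
o=st();W=cam("wrist",o)
a,b=ray(W,285,290,.007),ray(W,285,378,.007);print((a+b)/2,np.linalg.norm(a-b)); a,b=ray(W,233,334,.007),ray(W,338,334,.007);print((a+b)/2,np.linalg.norm(a-b))
```

```text
t 43.92 p [0.5688 0.0163 0.0375] f [0.8 0.5 0.9] w 63.7 q [-0.45  0.38  0.41  1.82 -0.18  0.98  0.56]
[ 0.60605329 -0.04533776  0.007     ] 0.06602748401205039
[ 0.60564546 -0.04398751  0.007     ] 0.06716832605133759
```

Call:
move_arm([
  [-0.002,0,0.015,0,0,0,0.5],
  [0,0,0.02,0,0,0,0.5],
  [0,0,0.015,0,0,0,0.5],
  [0,0,0.006,0,0,0,0.5],
  [0,0,0,0,0,0,0.5],
  [0,0,0,0,0,0,0.5],
])

```text
clock: 44.68
position: [0.5697, 0.0151, -0.0189]
ee_rot: [0.5, 0.866, 0.0, 0.0]
ft_force: [-0.2, 0.3, 0.0]
grip_width: 0.749
```

Call:
move_arm([
  [0,0,0,0,0,0,0.4],
  [0,0,0,0,0,0,0.3],
  [0,0,0,0,0,0,0.2],
  [0,0,0,0,0,0,-0.2],
  [0,0,0,0,0,0,-1],
  [0,0,0,0,0,0,-1],
  [0,0,0,0,0,0,-1],
], force=25)

```text
clock: 45.55
position: [0.5696, 0.0152, -0.0187]
ee_rot: [0.5, 0.866, 0.0, 0.0]
ft_force: [-2.7, -0.1, 5.7]
grip_width: 0.648
```

Call:
move_arm([
  [0,0,-0.008,0,0,0,-1],
  [0,0,-0.016,0,0,0,-1],
  [0,0,-0.016,0,0,0,-1],
  [0,0,0,0,0,0,-1],
  [0,0,0,0,0,0,-1],
])

```text
clock: 46.18
position: [0.5691, 0.0153, 0.0205]
ee_rot: [0.5, 0.866, 0.0, -0.0]
ft_force: [-0.2, -0.5, -0.3]
grip_width: 0.644
```

Run:
```python
from h import *
o=st()
p,d=viewer.camera("wrist")
cv2.imwrite("pics/w30.png",p[:,:,::-1])
W=cam("wrist",o);c,R,t=W;Rm=Ro.from_quat(o["ee_rot"])
for v in range(216,380,6):
  u=284;z=float(d[v,u]);X=R.T@(np.array([(u-c['cx'])/c['fx']*z,(v-c['cy'])/c['fy']*z,z])-t);print(v,X.round(4),(1000*Rm.inv().apply(X-o["position"])).round(1))
print(need([.605,-.0445,-.0187],30,o))
```

```text
t 46.17 p [0.5691 0.0153 0.0205] f [-0.2 -0.5 -0.3] w 54.7 q [-0.44  0.41  0.4   1.82 -0.19  0.95  0.57]
216 [0.5625 0.0284 0.0075] [14.7  0.8 13. ]
222 [0.5561 0.0395 0.0538] [ 27.5   0.8 -33.3]
228 [0.5558 0.0399 0.062 ] [ 28.    0.8 -41.5]
234 [0.5561 0.0394 0.0667] [ 27.4   0.8 -46.2]
240 [0.5572 0.0376 0.0672] [ 25.3   0.8 -46.7]
246 [0.5584 0.0354 0.0666] [ 22.7   0.8 -46.1]
252 [0.5596 0.0334 0.0668] [ 20.5   0.8 -46.3]
258 [0.5606 0.0317 0.0678] [ 18.5   0.8 -47.3]
264 [0.5618 0.0296 0.0677] [ 16.1   0.8 -47.2]
270 [0.563  0.0275 0.0676] [ 13.6   0.8 -47.1]
276 [0.5646 0.0247 0.0662] [ 10.4   0.8 -45.7]
282 [0.5655 0.0231 0.0675] [  8.6   0.8 -47. ]
288 [0.5671 0.0205 0.0665] [  5.5   0.8 -46. ]
294 [0.5684 0.0181 0.0663] [  2.8   0.8 -45.8]
300 [0.5695 0.0162 0.0669] [  0.6   0.8 -46.3]
306 [0.5708 0.0139 0.0668] [ -2.    0.8 -46.3]
312 [0.572  0.0119 0.0673] [ -4.3   0.8 -46.8]
318 [0.5736 0.0092 0.0666] [ -7.5   0.8 -46.1]
324 [0.5749 0.0069 0.0667] [-10.1   0.8 -46.2]
330 [0.576  0.0049 0.0672] [-12.4   0.8 -46.7]
336 [0.5776 0.0021 0.0666] [-15.6   0.8 -46.1]
342 [5.787e-01 3.000e-04 6.750e-02] [-17.8   0.8 -47. ]
348 [ 0.58   -0.0019  0.0678] [-20.3   0.8 -47.3]
354 [ 0.5821 -0.0057  0.0659] [-24.7   0.8 -45.4]
360 [ 0.5831 -0.0073  0.0672] [-26.5   0.8 -46.7]
366 [ 0.61   -0.0539  0.0075] [-80.4   0.8  13. ]
372 [ 0.6116 -0.0567  0.0088] [-83.6   0.8  11.7]
378 [ 0.6139 -0.0606  0.0087] [-88.1   0.8  11.8]
[[-69.7, 1.2, 39.2], [0.01, -0.01, 0.01], ('after turn', [-69.7, 1.2, 39.2])]
```

View pics/w30.png

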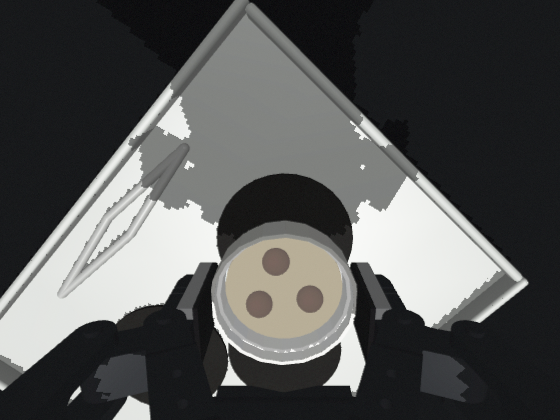

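Call:
move_arm([
  [-0.015,0,0,0,0,0,-1],
  [-0.025,0.0005,0,0,0,0,-1],
  [-0.02,0.0005,0,0,0,0,-1],
  [-0.0095,0,0,0,0,0,-1],
  [0,0,0.01,0,0,0,-1],
  [0,0,0.014,0,0,0,-1],
  [0,0,0.008,0,0,0,-1],
  [0,0,0.004,0,0,0,-1],
  [0,0,0,0,0,0,-1],
  [0,0,0,0,0,0,-1],
])

```text
clock: 47.48
position: [0.6051, -0.0445, -0.015]
ee_rot: [0.5, 0.866, 0.0, 0.0]
ft_force: [0.2, -0.5, -0.3]
grip_width: 0.642
```

Call:
move_arm([
  [0,0,0.002,0,0,0,-1],
  [0,0,0.0015,0,0,0,-1],
  [0,0,0,0,0,0,-1],
  [0,0,0,0,0,0,-1],
])

```text
clock: 47.98
position: [0.605, -0.0445, -0.0187]
ee_rot: [0.5, 0.866, 0.0, 0.0]
ft_force: [-2.1, 0.7, 5.2]
grip_width: 0.644
```

Contact. Release with limited opening (rim behind), rise.

Call:
move_arm([
  [0,0,0,0,0,0,0.35],
  [0,0,0,0,0,0,0.45],
  [0,0,0,0,0,0,0.5],
  [0,0,0,0,0,0,0.5],
  [0,0,-0.01,0,0,0,0.5],
  [0,0,-0.03,0,0,0,0.5],
  [0,0,-0.03,0,0,0,1],
  [0,0,-0.04,0,0,0,1],
  [0,0,0,0,0,0,1],
  [0,0,0,0,0,0,1],
])

```text
clock: 49.22
position: [0.6048, -0.0445, 0.0912]
ee_rot: [0.5, 0.866, 0.0, 0.0]
ft_force: [0.1, 1.5, -0.4]
grip_width: 1.0
```

Run:
```python
from h import *
o=st();print(need([.4166,-.301,.19],30,o))
p,d=viewer.camera("wrist")
cv2.imwrite("pics/w31.png",p[:,:,::-1]);crop(p[:,:,::-1],160,120,410,320,3,"pics/w31c.png")
p,d=viewer.camera("top");cv2.imwrite("pics/t31.png",p[:,:,::-1])
```

```text
t 49.23 p [ 0.6048 -0.0445  0.0912] f [ 0.1  1.5 -0.4] w 85.0 q [-0.35  0.4   0.44  1.67 -0.19  1.11  0.66]
[[-128.0, -291.2, -98.9], [0.02, -0.01, 0.0], ('after turn', [-128.1, -291.2, -98.8])]
```

View pics/w31c.png

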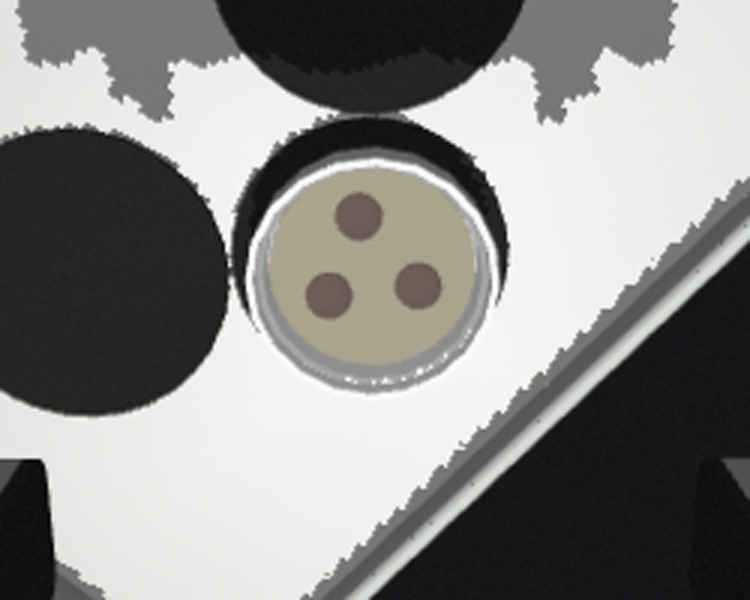

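Run:
```python
from h import *
o=st();W=cam("wrist",o)
f=lambda u,v,z:ray(W,(u+.5)/3-.5+160,(v+.5)/3-.5+120,z)
x=np.array([-.5,.866,0])
print("pad",f(371,116,.007)-x*.0335,"seed",f(372,392,.027)+x*.028,f(372,150,.007)-x*.028)
```

```text
t 49.33 p [ 0.6042 -0.0445  0.0902] f [-0.1  0.6 -0.1] w 84.7 q [-0.35  0.4   0.44  1.67 -0.19  1.11  0.66]
pad [ 0.6044089  -0.04426111  0.007     ] seed [ 0.60409655 -0.04323552  0.027     ] [ 0.6058386  -0.04628239  0.007     ]
```

View pics/t31.png

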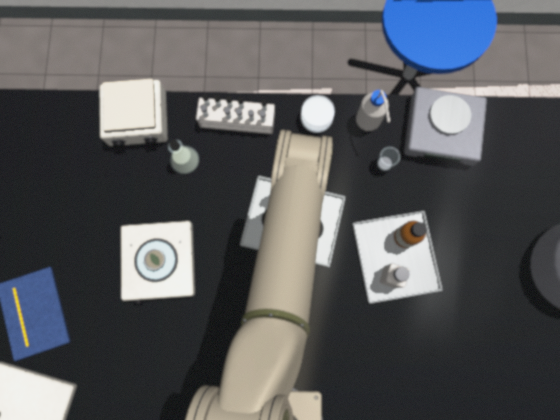

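Call:
move_arm([
  [0,0,-0.03,0,0,0,1],
  [-0.006,-0.014,-0.03,0,0,0,1],
  [-0.014,-0.032,0,0,0,0,1],
  [-0.016,-0.036,0,0,0,0,1],
  [-0.016,-0.036,0,0,0,0,1],
  [-0.016,-0.036,0,0,0,0,1],
  [-0.016,-0.036,0,0,0,0,1],
  [-0.016,-0.036,0,0,0,0,1],
  [-0.016,-0.036,0,0,0,0,1],
  [-0.012,-0.029,0,0,0,0,1],
])

```text
clock: 50.58
position: [0.4153, -0.302, 0.1504]
ee_rot: [0.5, 0.866, -0.0, -0.001]
ft_force: [0.7, -0.9, 0.4]
grip_width: 0.999
```

Call:
move_arm([
  [0,0,0,0,0,0,1],
  [0,0,0,0,0,0,1],
  [0,0,0,0,0,0,1],
])

```text
clock: 50.95
position: [0.4175, -0.2999, 0.1508]
ee_rot: [0.499, 0.866, 0.0, -0.0]
ft_force: [0.4, -0.3, -0.2]
grip_width: 1.003
```

Run:
```python
from h import *
o=st();print(need([.4166,-.301,.0945],30,o))
p,d=viewer.camera("wrist")
cv2.imwrite("pics/w32.png",p[:,:,::-1])
W=cam("wrist",o);print(proj(W,[.4166,-.301,.144]),proj(W,[.4166,-.301,.144]))
```

```text
t 50.95 p [ 0.4175 -0.2999  0.1508] f [ 0.4 -0.3 -0.2] w 85.2 q [-0.06  0.13  0.65  1.85 -0.09  1.18  1.14]
[[-0.6, -1.3, 56.3], [-0.01, -0.03, 0.1], ('after turn', [-0.5, -1.3, 56.3])]
[279.89824961 247.45755599] [279.89824961 247.45755599]
```

View pics/w32.png

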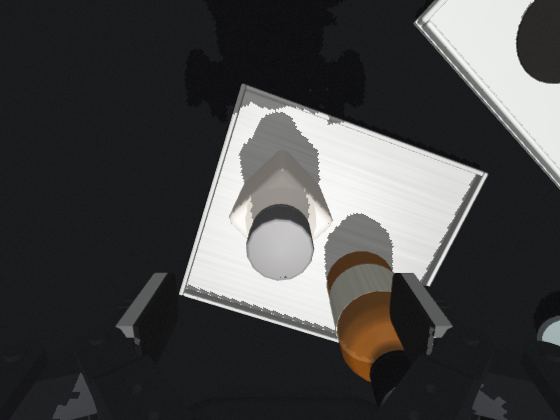

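Call:
move_arm([
  [-0.0005,-0.001,0.018,0,0,0,1],
  [0,0,0.02,0,0,0,1],
  [0,0,0.012,0,0,0,1],
  [0,0,0.006,0,0,0,1],
  [0,0,0,0,0,0,0.6],
  [0,0,0,0,0,0,0.3],
  [0,0,0,0,0,0,0.1],
])

```text
clock: 51.88
position: [0.4165, -0.302, 0.0955]
ee_rot: [0.5, 0.866, 0.0, 0.0]
ft_force: [0.2, 0.1, -1.0]
grip_width: 0.547
```

Run:
```python
from h import *
o=st()
p,d=viewer.camera("wrist")
cv2.imwrite("pics/w33.png",p[:,:,::-1])
```

```text
t 51.88 p [ 0.4165 -0.302   0.0955] f [ 0.2  0.1 -1. ] w 46.5 q [-0.04  0.2   0.64  1.92 -0.14  1.07  1.19]
```

View pics/w33.png

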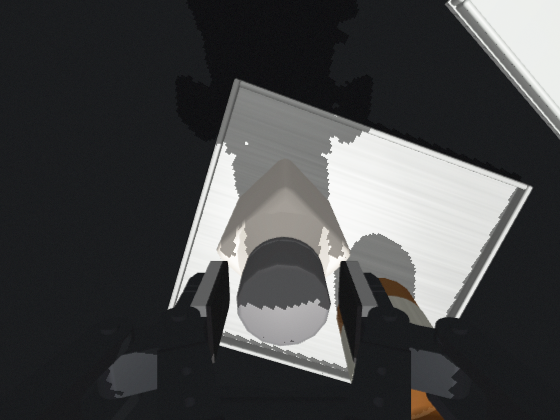

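Centred, with real overlap now. Close and lift.

Call:
move_arm([
  [0,0,0,0,0,0,-0.1],
  [0,0,0,0,0,0,-0.4],
  [0,0,0,0,0,0,-1],
  [0,0,0,0,0,0,-1],
  [0,0,0,0,0,0,-1],
], force=40)

```text
clock: 52.55
position: [0.4164, -0.302, 0.0954]
ee_rot: [0.5, 0.866, 0.0, 0.0]
ft_force: [-1.3, 0.8, 6.1]
grip_width: 0.407
```

Run:
```python
from h import *
o=st();print(need([.5689,.0164,.17],30,o))
```

```text
t 52.55 p [ 0.4164 -0.302   0.0954] f [-1.3  0.8  6.1] w 34.6 q [-0.04  0.2   0.64  1.92 -0.14  1.07  1.19]
[[199.5, 291.3, -74.5], [0.02, 0.01, -0.01], ('after turn', [199.4, 291.3, -74.6])]
```

Call:
move_arm([
  [0,0,-0.01,0,0,0,-1],
  [0,0,-0.02,0,0,0,-1],
  [0,0,-0.024,0,0,0,-1],
  [0,0,-0.016,0,0,0,-1],
  [0.008,0.0115,-0.005,0,0,0,-1],
  [0.016,0.024,0,0,0,0,-1],
  [0.0205,0.03,0,0,0,0,-1],
  [0.0205,0.03,0,0,0,0,-1],
  [0.0205,0.03,0,0,0,0,-1],
  [0.0205,0.03,0,0,0,0,-1],
])

```text
clock: 53.8
position: [0.4981, -0.1299, 0.1693]
ee_rot: [0.5, 0.866, -0.0, -0.001]
ft_force: [0.9, -0.3, -2.2]
grip_width: 0.405
```

Call:
move_arm([
  [0.0205,0.03,0,0,0,0,-1],
  [0.0205,0.03,0,0,0,0,-1],
  [0.0205,0.03,0,0,0,0,-1],
  [0.018,0.0265,0,0,0,0,-1],
  [0.0135,0.0195,0,0,0,0,-1],
  [0,0,0,0,0,0,-1],
  [0,0,0,0,0,0,-1],
])

```text
clock: 54.68
position: [0.5688, 0.0154, 0.1698]
ee_rot: [0.5, 0.866, -0.0, -0.0]
ft_force: [0.6, -0.0, -2.6]
grip_width: 0.405
```

Run:
```python
from h import *
o=st();print(need([.5692,.0160,.0985],30,o))
p,d=viewer.camera("wrist")
cv2.imwrite("pics/w34.png",p[:,:,::-1])
```

```text
t 54.67 p [0.5688 0.0154 0.1698] f [ 0.6 -0.  -2.6] w 34.5 q [-0.44  0.24  0.39  1.68 -0.09  1.24  0.49]
[[0.3, 0.7, 71.3], [-0.05, 0.01, -0.05], ('after turn', [0.3, 0.6, 71.3])]
```

View pics/w34.png

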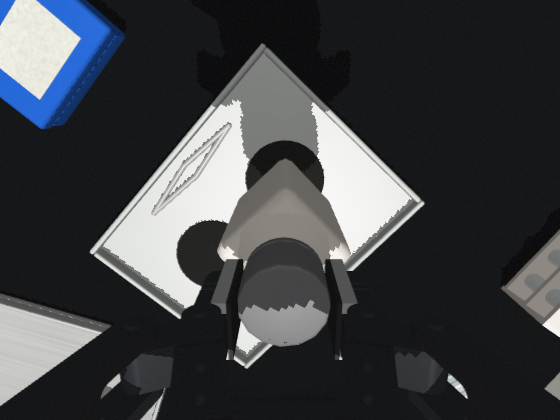

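Call:
move_arm([
  [0.0003,0.0006,0.015,0,0,0,-1],
  [0,0,0.018,0,0,0,-1],
  [0,0,0.018,0,0,0,-1],
  [0,0,0.01,0,0,0,-1],
  [0,0,0.005,0,0,0,-1],
  [0,0,0.003,0,0,0,-1],
  [0,0,0,0,0,0,-1],
  [0,0,0,0,0,0,-1],
])

```text
clock: 55.72
position: [0.5699, 0.0169, 0.1016]
ee_rot: [0.5, 0.866, 0.0, 0.0]
ft_force: [-0.4, -0.1, -2.6]
grip_width: 0.407
```

Call:
move_arm([
  [-0.0005,-0.0005,0.0015,0,0,0,-1],
  [0,0,0.001,0,0,0,-1],
  [0,0,0.001,0,0,0,-1],
  [0,0,0,0,0,0,-1],
  [0,0,0,0,0,0,-1],
])

```text
clock: 56.35
position: [0.5697, 0.016, 0.0985]
ee_rot: [0.5, 0.866, 0.0, 0.0]
ft_force: [-2.9, -0.4, 5.8]
grip_width: 0.408
```

Contact at the expected height. Release, rise.

Call:
move_arm([
  [0,0,0,0,0,0,-0.1],
  [0,0,0,0,0,0,0.2],
  [0,0,0,0,0,0,0.6],
  [0,0,0,0,0,0,0.8],
  [0,0,-0.01,0,0,0,0.8],
  [0,0,-0.03,0,0,0,1],
  [0,0,-0.03,0,0,0,1],
  [0,0,-0.02,0,0,0,1],
  [0,0,0,0,0,0,1],
])

```text
clock: 57.48
position: [0.5704, 0.0161, 0.1896]
ee_rot: [0.5, 0.866, 0.001, 0.001]
ft_force: [-0.2, -0.3, -0.3]
grip_width: 0.998
```

Run:
```python
from h import *
o=st();print(need([.527,-.344,.185],30,o))
p,d=viewer.camera("wrist")
cv2.imwrite("pics/w35.png",p[:,:,::-1])
```

```text
t 57.48 p [0.5704 0.0161 0.1896] f [-0.2 -0.3 -0.3] w 84.8 q [-0.44  0.22  0.39  1.66 -0.09  1.28  0.49]
[[-290.2, -217.7, 4.2], [0.2, 0.06, -0.01], ('after turn', [-290.2, -217.7, 4.6])]
```

View pics/w35.png

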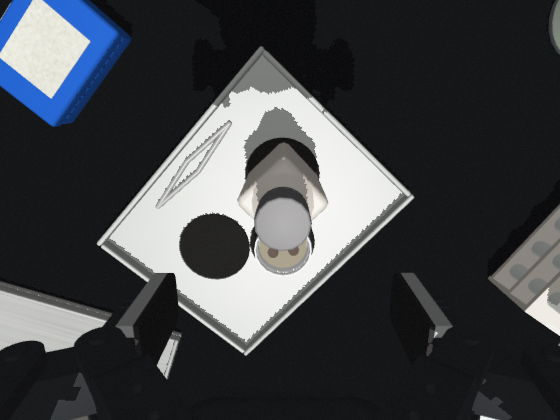

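Square bottle upright, seed dish undisturbed behind it. Now the round bottle.

Call:
move_arm([
  [-0.02,-0.015,0,0,0,0,1],
  [-0.036,-0.027,0,0,0,0,1],
  [-0.038,-0.0285,0,0,0,0,1],
  [-0.038,-0.0285,0,0,0,0,1],
  [-0.038,-0.0285,0,0,0,0,1],
  [-0.038,-0.0285,0,0,0,0,1],
  [-0.038,-0.0285,0,0,0,0,1],
  [-0.03,-0.0225,0,0,0,0,1],
  [-0.014,-0.0107,0.02,0,0,0,1],
  [0,0,0,0,0,0,1],
])

```text
clock: 58.78
position: [0.5239, -0.3445, 0.1652]
ee_rot: [0.501, 0.865, -0.001, -0.002]
ft_force: [0.3, 0.3, -0.0]
grip_width: 1.001
```

Call:
move_arm([
  [0,0,0,0,0,0,1],
  [0,0,0,0,0,0,1],
])

```text
clock: 59.02
position: [0.5267, -0.3427, 0.1681]
ee_rot: [0.499, 0.866, 0.0, 0.0]
ft_force: [-0.2, -0.1, 0.2]
grip_width: 1.002
```

Run:
```python
from h import *
o=st();print(need([.5268,-.3442,.1045],30,o))
p,d=viewer.camera("wrist")
cv2.imwrite("pics/w36.png",p[:,:,::-1])
W=cam("wrist",o);print(proj(W,[.5268,-.3442,.154]))
```

```text
t 59.02 p [ 0.5267 -0.3427  0.1681] f [-0.2 -0.1  0.2] w 85.2 q [ 0.06  0.4   0.58  1.53 -0.22  1.28  1.2 ]
[[-1.4, -0.7, 63.6], [0.05, 0.01, 0.1], ('after turn', [-1.4, -0.6, 63.6])]
[281.27316283 243.46278725]
```

View pics/w36.png

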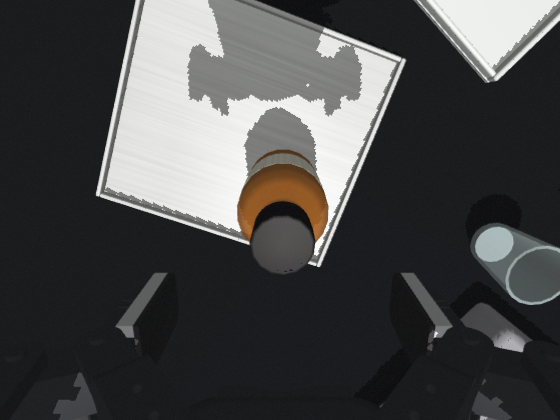

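Call:
move_arm([
  [-0.001,-0.0005,0.02,0,0,0,1],
  [0,0,0.022,0,0,0,1],
  [0,0,0.015,0,0,0,1],
  [0,0,0.006,0,0,0,1],
  [0,0,0,0,0,0,0.6],
  [0,0,0,0,0,0,0.3],
  [0,0,0,0,0,0,0.1],
])

```text
clock: 59.95
position: [0.5262, -0.3452, 0.1052]
ee_rot: [0.5, 0.866, 0.0, 0.0]
ft_force: [-0.2, 0.1, 0.5]
grip_width: 0.552
```

Call:
move_arm([
  [0,0,0,0,0,0,-0.1],
  [0,0,0,0,0,0,-0.4],
  [0,0,0,0,0,0,-1],
  [0,0,0,0,0,0,-1],
  [0,0,0,0,0,0,-1],
], force=40)

```text
clock: 60.58
position: [0.5263, -0.3451, 0.1051]
ee_rot: [0.5, 0.866, 0.0, 0.0]
ft_force: [-0.1, 0.2, 5.5]
grip_width: 0.404
```

Run:
```python
from h import *
o=st()
p,d=viewer.camera("wrist")
cv2.imwrite("pics/w37.png",p[:,:,::-1])
print(need([.5453,-.0839,.178],30,o))
```

```text
t 60.58 p [ 0.5263 -0.3451  0.1051] f [-0.1  0.2  5.5] w 34.3 q [ 0.08  0.45  0.56  1.6  -0.26  1.16  1.22]
[[216.7, 147.1, -73.0], [0.04, 0.04, 0.0], ('after turn', [216.7, 147.0, -72.9])]
```

View pics/w37.png

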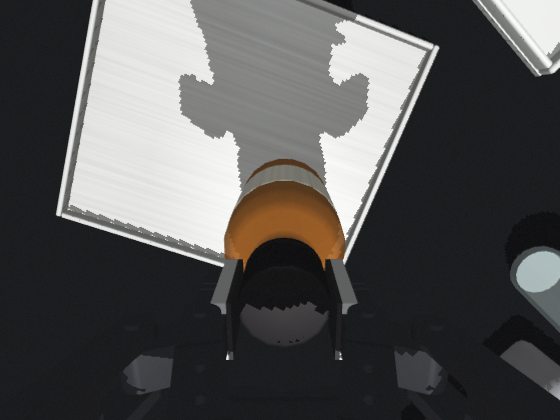

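Call:
move_arm([
  [0,0,-0.01,0,0,0,-1],
  [0,0,-0.02,0,0,0,-1],
  [0,0,-0.024,0,0,0,-1],
  [0,0,-0.014,0,0,0,-1],
  [0.012,0.008,-0.005,0,0,0,-1],
  [0.024,0.016,0,0,0,0,-1],
  [0.028,0.019,0,0,0,0,-1],
  [0.029,0.02,0,0,0,0,-1],
  [0.029,0.02,0,0,0,0,-1],
  [0.029,0.02,0,0,0,0,-1],
])

```text
clock: 61.88
position: [0.5391, -0.1602, 0.177]
ee_rot: [0.5, 0.866, 0.0, -0.001]
ft_force: [0.4, -0.3, -3.1]
grip_width: 0.406
```

Call:
move_arm([
  [0.028,0.019,0,0,0,0,-1],
  [0.024,0.016,0,0,0,0,-1],
  [0.0132,0.009,0,0,0,0,-1],
  [0,0,0,0,0,0,-1],
  [0,0,0,0,0,0,-1],
])

```text
clock: 62.5
position: [0.5449, -0.0856, 0.1775]
ee_rot: [0.501, 0.866, -0.0, 0.0]
ft_force: [-0.8, -0.1, -2.1]
grip_width: 0.408
```

Run:
```python
from h import *
o=st();print(need([.5455,-.0842,.108],30,o))
p,d=viewer.camera("wrist")
cv2.imwrite("pics/w38.png",p[:,:,::-1])
```

```text
t 62.5 p [ 0.5449 -0.0856  0.1775] f [-0.8 -0.1 -2.1] w 34.7 q [-0.34  0.19  0.47  1.72 -0.09  1.25  0.67]
[[0.9, 1.3, 69.5], [-0.02, 0.02, -0.09], ('after turn', [0.9, 1.3, 69.5])]
```

View pics/w38.png

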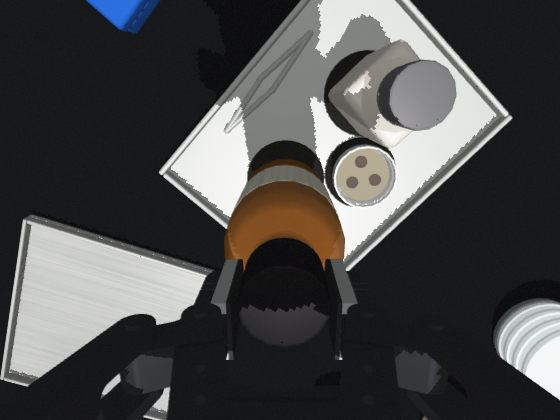

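Call:
move_arm([
  [0.0005,0.0008,0.015,0,0,0,-1],
  [0,0,0.018,0,0,0,-1],
  [0,0,0.018,0,0,0,-1],
  [0,0,0.009,0,0,0,-1],
  [0,0,0.004,0,0,0,-1],
  [0,0,0.002,0,0,0,-1],
  [0,0,0,0,0,0,-1],
  [0,0,0,0,0,0,-1],
])

```text
clock: 63.55
position: [0.5458, -0.0835, 0.112]
ee_rot: [0.5, 0.866, 0.0, 0.0]
ft_force: [1.1, 0.7, -2.0]
grip_width: 0.408
```

Call:
move_arm([
  [-0.0005,0,0.002,0,0,0,-1],
  [0,0,0.001,0,0,0,-1],
  [0,0,0.001,0,0,0,-1],
  [0,0,0,0,0,0,-1],
  [0,0,0,0,0,0,-1],
])

```text
clock: 64.18
position: [0.5461, -0.0839, 0.108]
ee_rot: [0.5, 0.866, 0.0, 0.0]
ft_force: [-0.4, 0.1, 3.3]
grip_width: 0.406
```

Call:
move_arm([
  [0,0,0,0,0,0,-0.1],
  [0,0,0,0,0,0,0.2],
  [0,0,0,0,0,0,0.6],
  [0,0,0,0,0,0,0.8],
  [0,0,-0.01,0,0,0,0.8],
  [0,0,-0.03,0,0,0,1],
  [0,0,-0.03,0,0,0,1],
  [0,0,-0.04,0,0,0,1],
  [0,0,-0.03,0,0,0,1],
])

```text
clock: 65.3
position: [0.5461, -0.0841, 0.2501]
ee_rot: [0.5, 0.866, 0.001, 0.001]
ft_force: [0.2, -0.7, 0.3]
grip_width: 0.998
```

Call:
move_arm([
  [-0.02,-0.025,0,0,0,0,1],
  [-0.025,-0.035,0,0,0,0,1],
  [-0.025,-0.035,0,0,0,0,1],
  [-0.025,-0.035,0,0,0,0,1],
  [-0.025,-0.035,0,0,0,0,1],
  [-0.02,-0.025,0,0,0,0,1],
  [0,0,0,0,0,0,1],
  [0,0,0,0,0,0,1],
])

```text
clock: 66.3
position: [0.4517, -0.2994, 0.2479]
ee_rot: [0.5, 0.866, 0.0, 0.0]
ft_force: [0.9, 1.0, -0.6]
grip_width: 1.001
```

Run:
```python
from h import *
o=st()
for n in ("top","scene"):
  p,d=viewer.camera(n);cv2.imwrite(f"pics/{n}40.png",p[:,:,::-1])
i=cv2.imread("pics/top40.png")
crop(i,230,165,360,275,6,"pics/t_tray2.png");crop(i,110,210,210,310,6,"pics/t_light2.png")
```

```text
t 66.3 p [ 0.4517 -0.2994  0.2479] f [ 0.9  1.  -0.6] w 85.1 q [-0.09  0.13  0.65  1.65 -0.08  1.39  1.1 ]
```

View pics/t_tray2.png

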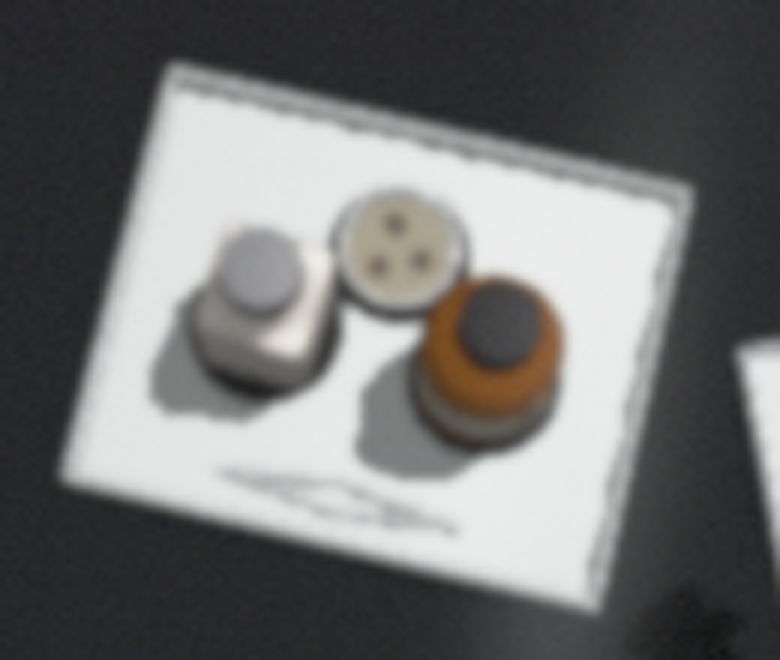

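View pics/t_light2.png

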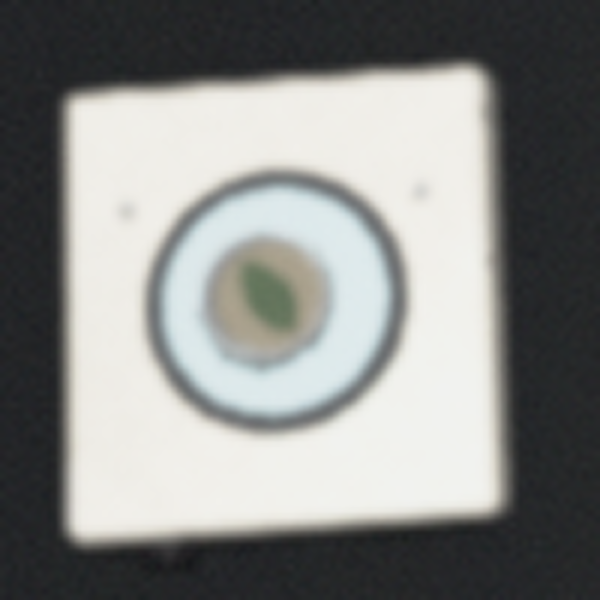

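View pics/scene40.png

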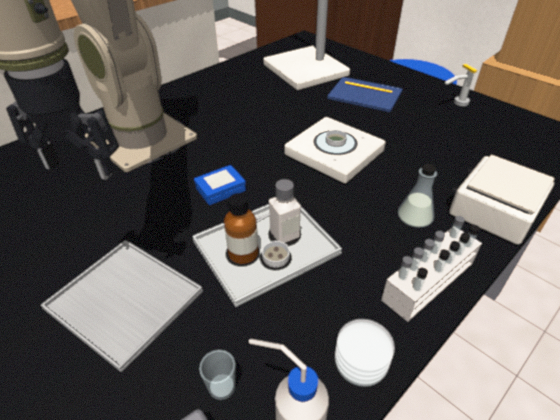

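Run:
```python
from h import *
C=cam("top")
f=lambda u,v,s,x0,y0,z:ray(C,(u+.5)/s-.5+x0,(v+.5)/s-.5+y0,z)[:2].round(4)
print("leaf",f(268,298,6,110,210,.062),"glass",f(277,300,6,110,210,.042))
print("seed",f(401,250,6,230,165,.027),"pad [.603,-.0446]","sq",f(261,271,6,230,165,.147),"rd",f(501,325,6,230,165,.157))
st();manip.hand_in()
```

```text
leaf [0.4453 0.3284] glass [0.4461 0.3297]
seed [ 0.601  -0.0444] pad [.603,-.0446] sq [0.5672 0.0165] rd [ 0.5445 -0.0828]
t 66.4 p [ 0.452  -0.2989  0.2477] f [0.4 0.7 0.6] w 84.9 q [-0.09  0.13  0.65  1.65 -0.08  1.39  1.1 ]
the job is handed in; nothing more can be done
```

The swap is done and I handed the job in at 66.4 s of the 141 s allowed. I stood both bottles on the steel tray and parked the seed dish on the free left front pad. The leaf dish then went onto the glass and the seed dish onto the rear pad, and each bottle went back on its own pad.

**Final checks by the top camera, arm clear of everything:**

| Object | Measured offset |
|---|---|
| Leaf dish from glass centre | about 1.5 mm |
| Seed dish from rear pad centre | about 2 mm |
| Square bottle from its start | about 2 mm |
| Round bottle from its start | about 2 mm |

The wrist camera put each dish about 1 mm off centre. Both bottles look upright. The flask and beaker look unmoved, judged by eye only.

**What disagreed or went wrong:**
- **Finger length:** The wrist camera's depth showed the real fingertips about 31 mm behind the reported tool point. Because of that, my first grip on the seed dish closed on air above it, and my first grips on the bottle caps held only their top few millimetres. I went lower for the dishes and for the bottles' return.
- **Glass contact:** On the second seed-dish grip the fingertips pressed on the glass with about 46 N, well under the 120 N wrist limit, before I lifted off.
- **Scene camera:** My first position readings from the scene camera were about 12 mm off the other two, so I did not use them.

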